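# Tip the grating plate out of its block and fit it on the grater

## Robot

A 6-joint arm with a two-finger parallel gripper is mounted at the origin on the work surface. World frame = base frame: x ahead of the robot, y to its left, z up, the work surface at z = 0. Lengths are in m, angles in degrees, forces in N, time in s.
With the tool pointing down it reaches from about 0.35 to 0.875 m from the base axis. Payload 4.2 kg.
Tool frame: the origin (TCP) lies on the centre line of the jaws, within the pads' length; the fingertips stand 8 mm ahead of it and the grasp point (between the pads) lies 11 mm behind it; z points along the fingers, y is the direction in which the jaws open and shut (so a half turn about z gives the same grasp; the last joint's range is limited). The gripper opens to 87 mm and grips with 3 to 60 N. Pads are 19 mm wide; open, the fingers measure 117 mm over their backs; the gripper's body (75 mm by 190 mm) begins 51 mm behind the grasp point.
Start: joints at [-59.725, 22.042, 0.453, 0, -68.411, -14.817], TCP at [0.167, -0.602, 0.231] pointing down, gripper open.
Joint ranges: [-179.83, 179.83], [-69.29, 118.12], [-61.27, 80.66], [-181.25, 117.63], [-171.15, -9.14], [-177.46, 177.46]. Speed limits (degrees/s): [159.86, 159.86, 180, 180, 180, 180].

## Interface

Orientations are given as a 3x3 rotation matrix whose columns are the frame's x, y, z axes.
In Python, from station import sense, capture, finish_job, recognise gives the robot as it stands.
- The arm moves only by the tool apply_moves, never from a script. Its argument "plan" is a list that holds one entry, the list of rows, each a list of 7 numbers: the opening in per cent of the stroke, from 0 (shut) to 100 (fully open), then the shift along the world's x, y, z in units of 25 mm (1.0 is 25 mm), then the turn, a rotation vector about the world's x, y, z in rad. A call has 1 to 12 rows; each row shifts and turns the pose as measured when the row begins; what a row does not reach is not made up. A row lasts 1/12 s, in which the tool goes at most 41.7 mm and 7.16 degrees, less where a joint would pass 70% of its speed; a pose out of reach is approached as far as the arm can. A call is refused whole if a number of a shift passes 1 or a number of a turn 0.125, either way. A call with a gripper value outside its range is refused whole. The fingers move at their own pace and stop on an object; the grip force is fixed at half the most. Time passes only in rows, so rows that do not move let the fingers close. It gives the time, the measured TCP pose, the force and the opening at its end, in the units of the state.
- sense(): the state, without advancing time (a new reading comes with each control period).
- capture(name): name is "side" or "top" or "wrist"; returns a dict with "pixels" (420x560x3 uint8, red, green, blue), "depth" (420x560 float32, m along the optical axis (not along the pixel's ray), 0 where there is no reading), "mtx" (3x3 intrinsics, pixels), "R" (3x3) and "t" (3): a world point X has camera coordinates R X + t; the wrist camera has in their place "mount" (4x4, takes a point from camera to tool coordinates, whose origin is the TCP and whose axes are the flange's). Camera axes: x right, y down, z forward; pixel columns grow to the right and rows downward; lengths in m; the calibration is good to about 2 mm. A picture is of the moment at which its call begins: read the wrist's pose just before it.
- finish_job(): hands the job in, once; it reports no verdict.
Trained networks look in a picture, given as the dict that the camera call returned (one of the last four; its "shot" number tells which), for a name from the list of things; names that differ only in an ending like _2 or _b are one class to them, and where a whole thing is asked for, a point or a joint stands for the part that bears it (a point fixed in the world has none). Each returns a list of dicts, best first, with "score" (0 to 1); they miss things now and then, are a little off and sometimes report something else, mostly with a low value. They report only what shows in the picture. A call takes as long as a camera call. They do not tell look-alikes from the thing itself.
- recognise(label, picture): "at" ([x, y, z] in m, in the coordinates of the camera as it stood for that picture, good to about 4 mm: the middle of the surface that is visible of it).
The state is a dict: "time_s": time; "joints": joint angles; "joint_velocities": joint speeds; "effort": joint torques, N m; "tcp_pos": TCP position; "ee_rot": TCP orientation; "wrist_force": force on the tool from outside, world axes, zero at the start; "moment": the same for the moment, N m; "gripper_width": opening from 0.0 (shut) to 1.0 (fully open).
Only numpy, scipy, OpenCV 4.12 (cv2) and the standard library are available. Lean on these libraries where they do the work, as an engineer would, in place of code of your own. Each camera call takes 0.05 s, during which the arm holds its last target.

## Task

The white grating plate lies flush in its wooden storage block, grating side down. Press down its green-dotted end so that it tips and stays standing in the well with the other end up, take it by that raised end, turn it over, and lay it in the sloping cradle of the steel grater box with the steel grating facing up, its dotted end down against the lip, and let go. Do not shift or knock over the cups, the salt pot, the mug or the bowl.

Things in the scene. Friction and masses are not known exactly. Their poses are not given: they have to be found in the camera images.
- block: Fixed pale wood storage block, 205 long (x) x 95 wide (y) x 95 high. Origin on the counter under the ridge; outer ends at x -107.5 and +97.5. Open-topped recess, x -97.5 to +87.5, 75 wide (2.5 free each side of the plate), walls 10. A deck at height 85 runs from x -97.5 to 0. The plate rests on it flush with the rim, its +x end over the well. Pressing its -x end does nothing.
- block_ridge (a point): Middle of the ridge where the deck ends (block x = 0, height 85). From this line along y a ramp falls at 45 degrees towards +x into the well. Pressed at block x +40 to +70 (under 3 N; its top there sinks 25 to 50) the plate rocks over the ridge onto the ramp, slides down till its foot meets the well's end wall (x = +87.5), and stays, tilted 45 degrees.
- block_tabup (a point): Where the middle of the plate's tab end comes to be once the plate stands tipped: block x = -43, y = 0, height 135. The free tab then overhangs the ridge by 65 along its underside, with a 45 degree wedge of free space between it and the deck below.
- plate: Loose white plate, 180 long (x) x 70 wide (y) x 10 thick (z), about 0.25 kg. Origin at the centre of its underside as stored, the face with the dark steel grating; z points out of the plain white back, on which a 26 mm green dot at x = +60 marks the foot end (x = +90). Tab end, to be held, at x = -90. Stored: x along the block's x, z up, origin at block x = -5, height 85.
- plate_foot (a point): Middle of the plate's foot end (plate x = +90, y = 0, mid-thickness z = +5); axes as the plate's.
- plate_tab (a point): Middle of the plate's tab end (plate x = -90, y = 0, mid-thickness z = +5); axes as the plate's.
- grater: Fixed steel grater box: tub 150 (x) x 98 (y) x 26 high with a cradle sloping at 45 degrees, low end to +x. Origin: centre of its underside. Supporting rails run from x +50, height 30 up to x -24, height 104 (105 long); the plate's upper 75 overhangs freely. Side cheeks 9 above the rails, 80 apart inside (5 free each side). A lip 12 above the rails at the low end stops the plate's foot.
- grater_seat (a point): Where the middle of the plate's foot end (plate_foot) is when the plate is seated: in the box's frame x = +53.5, y = 0, z = 33.5; axes as the box's.
- grater_high (a point): Where the middle of the plate's tab end (plate_tab) is when the plate is seated, 180 up the slope from grater_seat: in the box's frame x = -73.7, y = 0, z = 160.8; axes as the box's.
- cups: Bystander: stack of three nested plastic cups (yellow, orange, blue), 71 across, 108 high. Origin at the centre of its underside.
- salt: Bystander: glass salt pot with steel screw lid, 66 across, 88 high. Origin at the centre of its underside.
- mug: Bystander: blue mug, 72 across, 90 high, handle on its +y side. Origin at the centre of its underside.
- bowl: Bystander: white bowl, 140 across, 60 high. Origin at the centre of its underside. (Also on the counter: a fixed baking machine, 280 high, to the robot's left, within x below 0.22 m and y above 0.36 m.)
Not all that is in view belongs to the job. Leave any turquoise look-alike of the grater alone. Several things have the shape of the plate; the one meant has the colours described above.

How it is judged:
By the outcome, as a careful person would: the job done as asked, in the order asked, and still so for the second after the job is handed in, with the robot touching nothing.
It also fails if it takes over 58 s, if anything falls off the work surface, if the arm or the gripper's body presses on something with over 40 N, if the wrist force passes 120 N, or if a joint passes its speed limit or range.

## Working session

There is one attempt and no reset: what is moved stays moved. The work goes in short steps, Python scripts to look and compute and a tool call to move; the robot and the scene stay as the last step left them, time stands still between calls to the robot, and variables do not carry over. Pictures are saved under pics/ and viewed, and the job is handed in when it is done.

Besides the shell and the picture viewer there is one more tool, called by a JSON object that holds its "name" and its "arguments", one argument or row to a line. apply_moves: Moves the arm, as the interface text tells. Its arguments: {"type":"object","properties":{"plan":{"type":"array","items":{"type":"array","items":{"type":"array","items":{"type":"number"}}}}},"required":["plan"]}

```bash
ls; mkdir -p pics
python3 - <<'E'
from station import *
import cv2
print(sense())
for n in ("side","top","wrist"):
    c=capture(n); cv2.imwrite(f"pics/{n}0.png",c["pixels"][:,:,::-1])
    print(n,c["mtx"].tolist(),c.get("R"),c.get("t"),c.get("mount"))
E
```

```text
pics
{'time_s': 0.0, 'joints': array([-5.97226119e+01,  2.20922132e+01,  3.79010547e-01, -2.95142676e-02,
       -6.84109357e+01, -1.48159787e+01]), 'joint_velocities': array([ 0.01817579, -0.01733796,  0.01926366,  0.02061546,  0.03264386,
       -0.02464973]), 'effort': array([-2.26055476e-03, -3.90663922e+01,  1.87404299e+01,  4.21992794e+00,
        1.10036350e-02, -1.83890907e-04]), 'tcp_pos': array([ 0.16647497, -0.60180846,  0.22943768]), 'ee_rot': array([[-9.63860847e-01, -2.66405343e-01, -6.78711135e-04],
       [-2.66406192e-01,  9.63858536e-01,  2.11254017e-03],
       [ 9.13895328e-05,  2.21700761e-03, -9.99997538e-01]]), 'wrist_force': array([-0.59737213,  0.65249983,  0.84446024]), 'moment': array([ 0.0032441 , -0.01121038,  0.02744805]), 'gripper_width': 1.0006086066697384}
side [[455.9599152910026, 0.0, 280.1449313075855], [0.0, 455.9599152910026, 214.25074069222578], [0.0, 0.0, 1.0]] [[-0.89452036 -0.44695336 -0.00812572]
 [-0.29167164  0.59732584 -0.74708065]
 [ 0.33876391 -0.66590881 -0.66468374]] [0.57695804 0.2585678  0.91387336] None
top [[533.4905029368147, 0.0, 274.2345564349034], [0.0, 533.4905029368147, 204.20744853420123], [0.0, 0.0, 1.0]] [[-1.06021986e-02 -9.99943705e-01 -4.24275034e-04]
 [-9.89132205e-01  1.05497898e-02 -1.46649866e-01]
 [ 1.46646086e-01 -1.13514690e-03 -9.89188373e-01]] [0.00622305 0.65076989 1.64057533] None
wrist [[322.04664659443455, 0.0, 284.26633561435466], [0.0, 322.04664659443455, 212.88505532853586], [0.0, 0.0, 1.0]] None None [[ 1.73494188e-04 -9.62097945e-01 -2.72704076e-01  7.43671487e-02]
 [ 9.99999978e-01  1.97972526e-04 -6.22461399e-05  1.89022272e-04]
 [ 1.13874798e-04 -2.72704060e-01  9.62097959e-01 -1.54094267e-01]
 [ 0.00000000e+00  0.00000000e+00  0.00000000e+00  1.00000000e+00]]
```

View pics/top0.png

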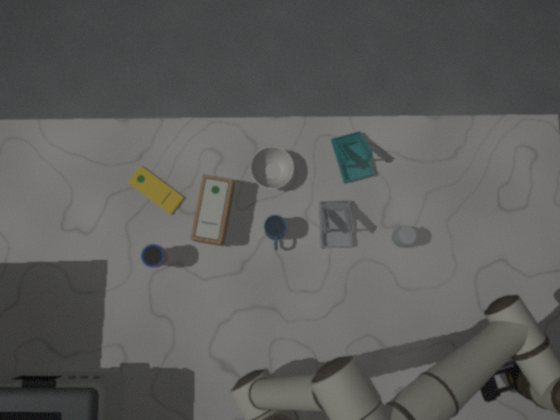

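View pics/side0.png

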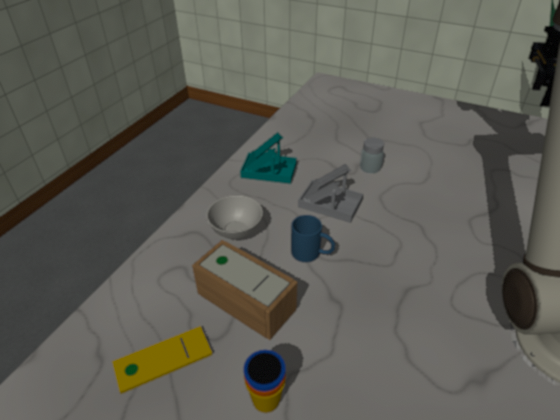

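View pics/wrist0.png

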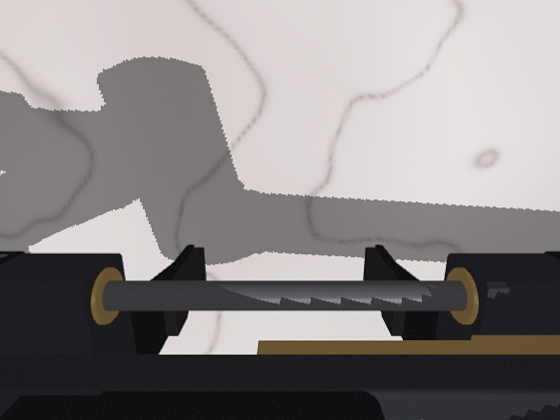

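```bash
cat > h.py <<'E'
import numpy as np, cv2
from station import *
def cloud(c):
    K=c["mtx"];d=c["depth"].astype(float)
    v,u=np.mgrid[:d.shape[0],:d.shape[1]]
    P=np.stack([(u-K[0,2])/K[0,0]*d,(v-K[1,2])/K[1,1]*d,d],-1)
    if c.get("R") is not None: W=(P-c["t"])@c["R"]
    else:
        s=c["state"];M=np.array(c["mount"]);T=P@M[:3,:3].T+M[:3,3]; W=T@s["ee_rot"].T+s["tcp_pos"]
    W[d<=0]=np.nan
    return W
def toW(c,p):
    p=np.array(p)
    if c.get("R") is not None: return c["R"].T@(p-c["t"])
    s=c["state"];M=np.array(c["mount"]);return s["ee_rot"]@(M[:3,:3]@p+M[:3,3])+s["tcp_pos"]
def cap(n):
    s=sense();c=capture(n);c["state"]=s;return c
def save(img,name,crop=None,z=1):
    if crop: img=img[crop[1]:crop[3],crop[0]:crop[2]]
    cv2.imwrite("pics/"+name,cv2.resize(img,None,fx=z,fy=z,interpolation=cv2.INTER_CUBIC)[:,:,::-1])
E
python3 - <<'E'
from h import *
import pickle
for n in ("top","side"):
    c=cap(n); pickle.dump(c,open(f"{n}0.pkl","wb"))
    for l in ("block","plate","plate_foot","plate_tab","grater","cups","salt","mug","bowl"):
        print(n,l,[(round(r["score"],2),toW(c,r["at"]).round(3).tolist()) for r in recognise(l,c)[:3]])
    save(c["pixels"],f"{n}z.png",(120,110,440,280) if n=="top" else (100,110,400,410),2.4 if n=="top" else 2)
E
```

```text
top block [(0.74, [0.619, 0.169, 0.096]), (0.73, [0.63, 0.187, 0.092])]
top plate [(0.57, [0.633, 0.188, 0.094]), (0.56, [0.707, 0.384, 0.007])]
top plate_foot [(0.9, [0.707, 0.386, 0.011]), (0.88, [0.631, 0.191, 0.098])]
top plate_tab [(0.97, [0.63, 0.188, 0.097]), (0.68, [0.707, 0.388, 0.007])]
top grater [(0.71, [0.59, -0.194, 0.008]), (0.71, [0.809, -0.259, 0.008])]
top cups [(0.79, [0.487, 0.363, 0.11]), (0.61, [0.618, 0.169, 0.098])]
top salt [(0.88, [0.542, -0.398, 0.087]), (0.61, [0.489, 0.362, 0.106])]
top mug [(0.56, [0.577, -0.004, 0.008])]
top bowl []
side block [(0.97, [0.605, 0.234, 0.064]), (0.48, [0.581, -0.188, 0.019])]
side plate [(0.75, [0.71, 0.393, 0.009]), (0.7, [0.62, 0.2, 0.091])]
side plate_foot [(0.83, [0.626, 0.196, 0.094]), (0.56, [0.706, 0.394, 0.008])]
side plate_tab [(0.82, [0.623, 0.199, 0.088]), (0.82, [0.703, 0.391, 0.006])]
side grater [(0.9, [0.582, -0.188, 0.023]), (0.86, [0.804, -0.242, 0.025])]
side cups [(0.6, [0.483, 0.38, 0.109])]
side salt [(0.96, [0.539, -0.383, 0.057])]
side mug [(0.71, [0.57, 0.015, 0.056])]
side bowl [(0.76, [0.781, -0.012, 0.031])]
```

View pics/topz.png

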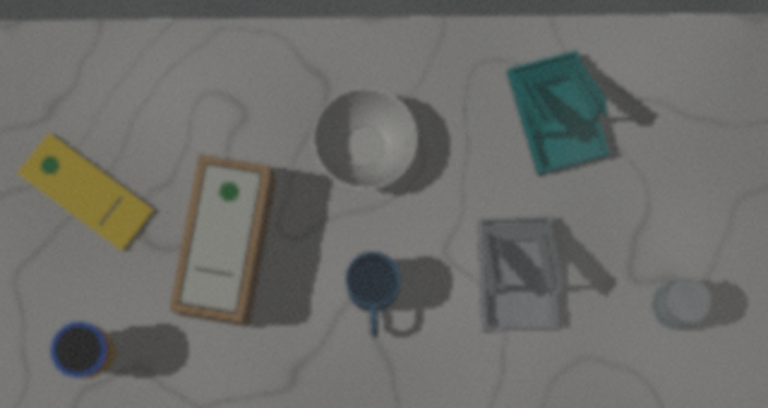

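View pics/sidez.png

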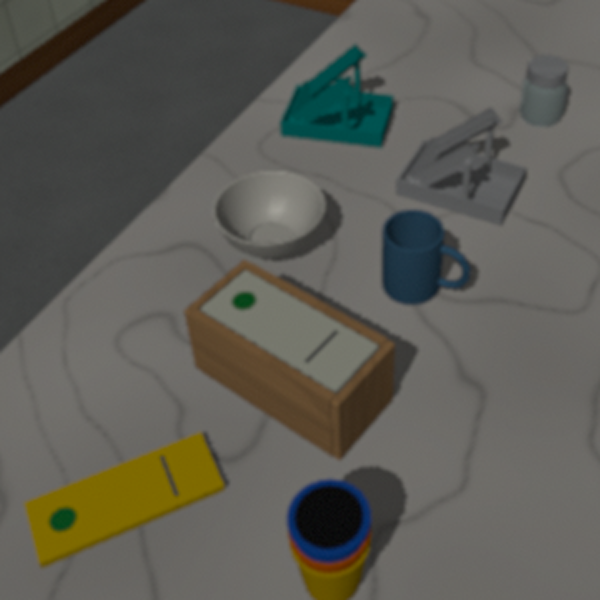

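Run:
```python
from h import *
import pickle
for n in ("top","side"):
    c=pickle.load(open(f"{n}0.pkl","rb"));W=cloud(c)
    # block: minarearect of points z .085-.105
    m=(abs(W[...,2]-.095)<.008)&(abs(W[...,0]-.63)<.16)&(abs(W[...,1]-.18)<.1)
    P=W[m]; r=cv2.minAreaRect((P[:,:2]*1000).astype(np.float32)); print(n,"block",m.sum(),r,np.median(P[:,2]))
    px=c["pixels"].astype(int); g=(px[...,1]>px[...,0]+25)&(px[...,1]>px[...,2]+15)&m
    print(" dot",W[g].mean(0),g.sum())
    white=m&(px.max(-1)-px.min(-1)<25)
    r=cv2.minAreaRect((W[white][:,:2]*1000).astype(np.float32)); print(" white",r)
    # grater
    m=(W[...,2]>.012)&(W[...,2]<.13)&(abs(W[...,0]-.59)<.12)&(abs(W[...,1]+.19)<.1)
    P=W[m]; print(n,"grater",m.sum(),P.min(0),P.max(0)); 
    t=P[P[:,2]<.034]; print(" tub",cv2.minAreaRect((t[:,:2]*1000).astype(np.float32)))
    h=P[P[:,2]>.04]; print(" high",h.min(0),h.max(0),cv2.minAreaRect((h[:,:2]*1000).astype(np.float32)))
    q=h[np.argsort(h[:,2])][::max(1,len(h)//25)]; print((q*1000).astype(int).tolist())
    for nm,cx,cy in(("bowl",.77,.0),("mug",.575,0),("cups",.487,.365),("salt",.54,-.395)):
        m=(W[...,2]>.03)&(np.hypot(W[...,0]-cx,W[...,1]-cy)<.09)
        P=W[m];  print(nm,len(P),P.min(0).round(3),P.max(0).round(3)) if len(P) else 0
```

```text
top block 1918 ((632.42138671875, 191.63504028320312), (96.30785369873047, 205.7806396484375), 80.02664184570312) 0.09449244827809072
 dot [0.6919106  0.18162099 0.09515386] 33
 white ((632.4220581054688, 191.46694946289062), (95.99486541748047, 205.68960571289062), 79.92882537841797)
top grater 725 [ 0.47494643 -0.26261389  0.0120003 ] [ 0.69414608 -0.12298471  0.11264222]
 tub ((585.56494140625, -194.17066955566406), (217.4365234375, 136.29302978515625), 2.236894369125366)
 high [ 0.55625539 -0.24194797  0.04015843] [ 0.65344504 -0.14876892  0.11264222] ((605.1205444335938, -195.140625), (95.44928741455078, 93.10388946533203), 1.5821555852890015)
[[650, -216, 40], [647, -171, 43], [624, -167, 44], [566, -238, 46], [563, -149, 49], [565, -240, 52], [616, -166, 56], [618, -234, 58], [603, -165, 62], [586, -236, 64], [615, -152, 67], [601, -223, 72], [597, -228, 74], [597, -225, 77], [598, -154, 79], [603, -240, 82], [578, -236, 84], [587, -226, 87], [581, -164, 89], [587, -152, 93], [589, -238, 95], [570, -224, 98], [564, -169, 100], [564, -160, 102], [579, -236, 103], [569, -241, 10
[... 833 characters left out ...]
961, 100.26133728027344), 0.8432184457778931)
[[645, -181, 40], [618, -221, 41], [619, -222, 43], [568, -233, 46], [566, -146, 49], [607, -221, 52], [593, -144, 54], [618, -233, 56], [565, -236, 59], [620, -231, 61], [604, -219, 64], [570, -148, 66], [598, -225, 69], [595, -147, 71], [605, -152, 74], [574, -235, 76], [589, -235, 78], [579, -145, 82], [568, -147, 84], [569, -147, 87], [590, -237, 90], [569, -147, 93], [559, -149, 95], [560, -229, 98], [569, -146, 100], [576, -233, 104]]
bowl 1057 [ 0.696 -0.06   0.03 ] [0.836 0.079 0.063]
mug 1157 [ 0.504 -0.037  0.03 ] [0.611 0.039 0.092]
cups 1940 [0.453 0.335 0.03 ] [0.523 0.406 0.111]
salt 543 [ 0.512 -0.434  0.03 ] [ 0.577 -0.367  0.091]
```

{"name": "apply_moves", "arguments": {
  "plan": [
    [[0,0.65,0.98,0,0,0,-0.05],[0,0.65,0.98,0,0,0,-0.05],[0,0.65,0.98,0,0,0,-0.05],[0,0.65,0.98,0,0,0,-0.05],[0,0.65,0.98,0,0,0,-0.05],[0,0.65,0.98,0,0,0,-0.05],[0,0.65,0.98,0,0,0,-0.05],[0,0.65,0.98,0,0,0,-0.05],[0,0.65,0.98,0,0,0,0],[0,0.65,0.98,0,0,0,0],[0,0.65,0.98,0,0,0,0],[0,0.65,0.98,0,0,0,0]]
  ]
}}

```text
time_s: 2.15
tcp_pos: [0.3649, -0.2993, 0.2304]
ee_rot: [[-0.987, 0.161, 0.002], [0.161, 0.987, -0.002], [-0.002, -0.002, -1.0]]
wrist_force: [1.0, -0.1, -0.2]
gripper_width: 0.175
```

{"name": "apply_moves", "arguments": {
  "plan": [
    [[0,0.64,0.98,0,0,0,0],[0,0.64,0.98,0,0,0,0],[0,0.64,0.98,0,0,0,0],[0,0.64,0.98,0,0,0,0],[0,0.64,0.98,0,0,0,0],[0,0.64,0.98,0,0,0,0],[0,0.64,0.98,0,0,0,0],[0,0.64,0.98,0,0,0,0],[0,0.64,0.98,0,0,0,0],[0,0.64,0.98,0,0,0,0],[0,0.64,0.98,0,0,0,0],[0,0,0,0,0,0,0]]
  ]
}}

```text
time_s: 3.15
tcp_pos: [0.5505, -0.0107, 0.234]
ee_rot: [[-0.988, 0.154, 0.012], [0.154, 0.988, -0.003], [-0.012, -0.001, -1.0]]
wrist_force: [-0.3, 0.1, 0.7]
gripper_width: 0.007
```

Run:
```python
from h import *
s=sense();print(s["tcp_pos"],s["joints"].round(1))
c=cap("wrist");save(c["pixels"],"w1.png")
W=cloud(c);m=(abs(W[...,2]-.095)<.006)
P=W[m]
px=c["pixels"].astype(int); g=(px[...,1]>px[...,0]+25)&(px[...,1]>px[...,2]+15)&m
print("dot",W[g].mean(0) if g.any() else None,g.sum()); print(cv2.minAreaRect((P[:,:2]*1000).astype(np.float32)))
```

```text
[ 0.55051871 -0.01070783  0.23397147] [  16.    14.3  -10.4    0.4  -64.6 -115. ]
dot [0.69996871 0.18215833 0.09502441] 93
((598.5929565429688, 1.481353759765625), (489.25665283203125, 205.3562774658203), 79.96304321289062)
```

View pics/w1.png

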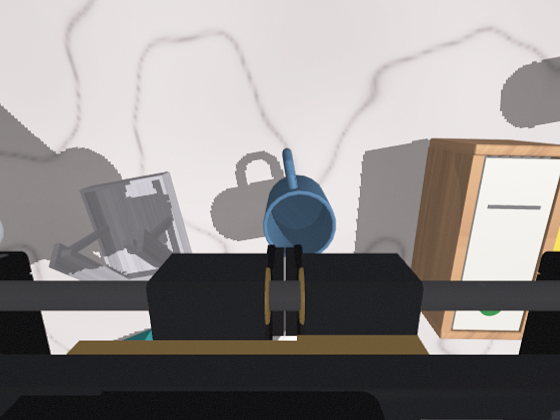

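{"name": "apply_moves", "arguments": {
  "plan": [
    [[0,0.68,0.97,0,0,0.012,0],[0,0.68,0.97,0,0,0,0],[0,0.68,0.97,0,0,0,0],[0,0.68,0.97,-0.5,0,0,0],[0,0.68,0.97,-0.5,0,0,0],[0,0.68,0.97,-0.5,0,0,0],[0,0.68,0.97,-0.5,0,0,0],[0,0.68,0.97,-0.5,0,0,0],[0,0,0,-0.9,0,0,0],[0,0,0,-0.9,0,0,0],[0,0,0,0,0,0,0]]
  ]
}}

```text
time_s: 4.12
tcp_pos: [0.687, 0.1819, 0.1245]
ee_rot: [[-0.987, 0.163, -0.001], [0.163, 0.987, -0.003], [0.0, -0.003, -1.0]]
wrist_force: [-0.5, -0.7, -2.0]
gripper_width: 0.006
```

Run:
```python
from h import *
s=sense();print(s["tcp_pos"],s["ee_rot"].round(3).tolist(),s["joints"].round(2),s["wrist_force"])
c=cap("side");save(c["pixels"],"s1.png",(100,110,400,410),2)
```

```text
[0.68704586 0.18188894 0.12453176] [[-0.987, 0.163, -0.001], [0.163, 0.987, -0.003], [0.0, -0.003, -1.0]] [  27.89   34.8     6.2     0.17  -61.52 -127.34] [-0.51250588 -0.66370007 -1.98157672]
```

View pics/s1.png

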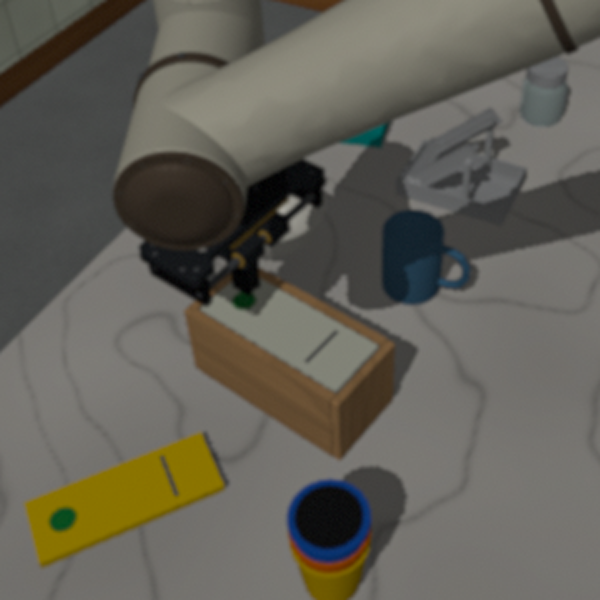

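{"name": "apply_moves", "arguments": {
  "plan": [
    [[0,0,0,-0.4,0,0,0],[0,0,0,-0.4,0,0,0],[0,0,0,-0.4,0,0,0],[0,0,0,-0.4,0,0,0],[0,0,0,-0.35,0,0,0],[0,0,0,-0.3,0,0,0],[0,0,0,0,0,0,0]]
  ]
}}

```text
time_s: 4.75
tcp_pos: [0.6904, 0.1789, 0.0735]
ee_rot: [[-0.986, 0.165, 0.012], [0.165, 0.986, 0.0], [-0.012, 0.002, -1.0]]
wrist_force: [-0.4, 0.3, -0.9]
gripper_width: 0.005
```

Run:
```python
from h import *
s=sense();print(s["tcp_pos"],s["joints"].round(2),s["wrist_force"])
c=cap("side");save(c["pixels"],"s2.png",(100,110,400,410),2)
```

```text
[0.69035653 0.17888846 0.07351031] [  27.61   37.36    2.93    0.39  -54.93 -127.36] [-0.44852252  0.34902291 -0.86081236]
```

View pics/s2.png

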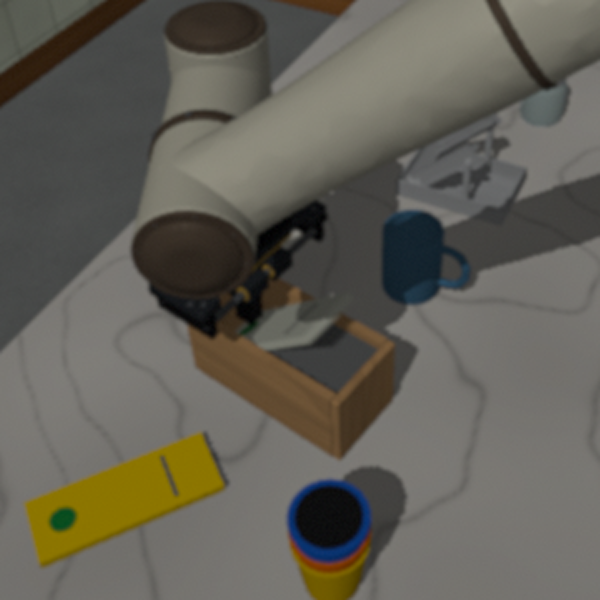

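{"name": "apply_moves", "arguments": {
  "plan": [
    [[0,-0.05,0.04,-0.3,0,0.012,0],[0,-0.05,0.04,-0.3,0,0,0],[0,0,0,-0.25,0,0,0],[0,0,0,0,0,0,0]]
  ]
}}

```text
time_s: 5.13
tcp_pos: [0.6957, 0.1821, 0.06]
ee_rot: [[-0.987, 0.161, 0.019], [0.161, 0.987, 0.002], [-0.018, 0.005, -1.0]]
wrist_force: [1.2, -0.4, -0.1]
gripper_width: 0.006
```

Run:
```python
from h import *
s=sense();print(s["tcp_pos"],s["joints"].round(2),s["wrist_force"])
c=cap("side");save(c["pixels"],"s3.png",(100,110,400,410),2)
```

```text
[0.69571058 0.18210468 0.06003642] [  27.67   38.48    2.9     0.48  -53.38 -127.23] [ 1.20709343 -0.41320395 -0.11847511]
```

View pics/s3.png

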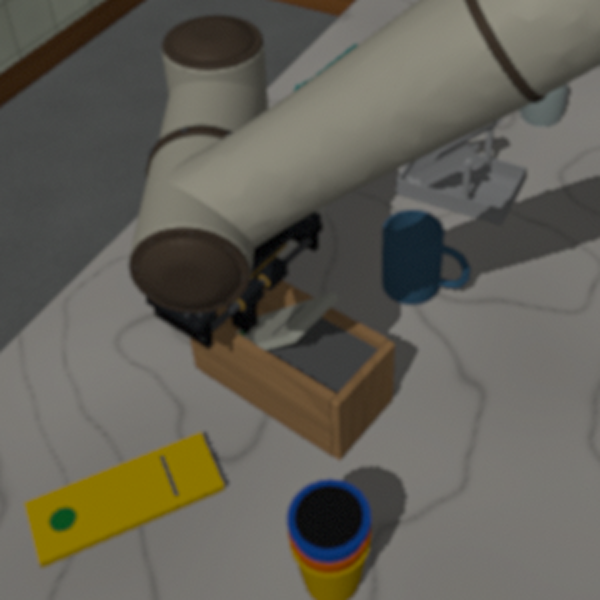

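{"name": "apply_moves", "arguments": {
  "plan": [
    [[0,-0.1,0,0.6,0,0.012,0],[0,-0.1,0,0.9,0,0.012,0],[0,0,0,1,0,0,0],[0,0,0,1,0,0,0],[0,-0.5,0,1,0,0,0],[0,-1,0,1,0,0,0],[20,-1,0,1,0,0,0],[30,-1,0,1,0,0,0],[30,-1,-0.3,0.5,0,0,0],[30,-1,-0.3,0.5,0,0,0],[30,0,0,0,0,0,0]]
  ]
}}

```text
time_s: 6.1
tcp_pos: [0.5411, 0.167, 0.2708]
ee_rot: [[-0.986, 0.163, -0.024], [0.163, 0.987, 0.002], [0.024, -0.002, -1.0]]
wrist_force: [-0.2, 0.8, 0.8]
gripper_width: 0.266
```

Run:
```python
from h import *
s=sense();print(s["tcp_pos"],s["ee_rot"].round(4).tolist(),s["joints"].round(2),s["wrist_force"])
c=cap("side");save(c["pixels"],"s4.png",(100,110,400,410),2)
W=cloud(c)
m=(W[...,2]>.1)&(W[...,2]<.16)&(abs(W[...,0]-.62)<.1)&(abs(W[...,1]-.19)<.07)
P=W[m];print(len(P),P.min(0),P.max(0)); d=np.array([.985,-.1736]);r=np.array([.637,.1915])
q=np.c_[(P[:,:2]-r)@d,(P[:,:2]-r)@[.1736,.985],P[:,2]]
print((q[np.argsort(q[:,2])][::max(1,len(q)//20)]*1000).astype(int).tolist())
```

```text
[0.54114478 0.16704456 0.2708394 ] [[-0.9863, 0.1632, -0.0243], [0.1632, 0.9866, 0.0017], [0.0242, -0.0023, -0.9997]] [  33.08   15.51   -2.93   -0.88  -72.68 -132.21] [-0.16963853  0.83753383  0.77702635]
389 [0.58528339 0.16083177 0.10010798] [0.63706162 0.2361638  0.13862805]
[[-3, -19, 100], [-6, 15, 103], [-10, 28, 106], [-12, -12, 109], [-17, 36, 112], [-18, 22, 115], [-19, 7, 117], [-24, -11, 120], [-26, 9, 123], [-41, 36, 126], [-46, 8, 129], [-34, 14, 130], [-35, 37, 131], [-44, -6, 132], [-44, -22, 133], [-45, 0, 133], [-38, 28, 134], [-40, 37, 135], [-39, -16, 135], [-45, -12, 136], [-41, 17, 137]]
```

View pics/s4.png

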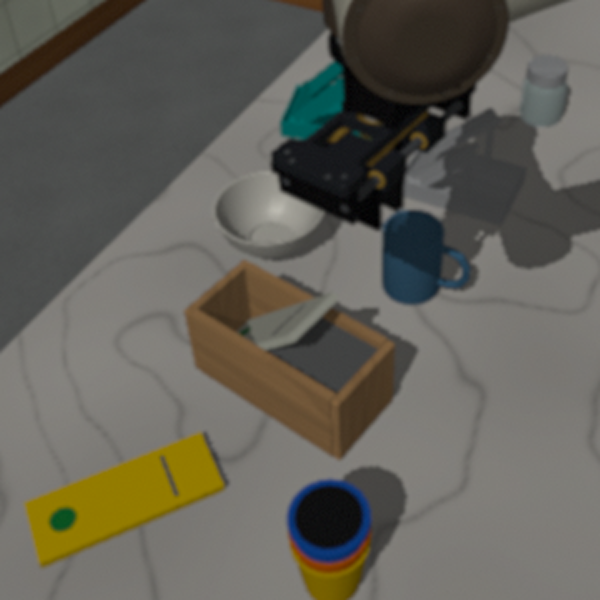

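```bash
cat > kin.py <<'E'
import numpy as np
from scipy.spatial.transform import Rotation as Ro
from scipy.optimize import least_squares
def rot(j):
    a=np.radians(j)
    return Ro.from_euler('z',a[0]),Ro.from_euler('y',a[1]),Ro.from_euler('y',a[1]-a[2]),Ro.from_euler('x',-a[3])*Ro.from_euler('y',-a[4])*Ro.from_euler('x',-a[5])
C=np.array([[0,0,1],[-1,0,0],[0,-1,0.]])
def fk(j,p):
    r0,h,L1,a,b,e,d=p
    A,B,F,Wr=rot(j)
    R=(A*F*Wr).as_matrix()
    pos=A.apply(np.array([r0,-e,h])+B.apply([0,0,L1])+F.apply([a,0,b]))+R@[d,0,0]
    return pos,R@C
data=[([-59.7226,22.0922,.379,-.0295,-68.411,-14.816],[.16647,-.60181,.22944]),
([16,14.3,-10.4,.4,-64.6,-115],[.5505,-.0107,.23397]),
([27.89,34.8,6.2,.17,-61.52,-127.34],[.68705,.18189,.12453]),
([27.61,37.36,2.93,.39,-54.93,-127.36],[.69036,.17889,.07351]),
([27.67,38.48,2.9,.48,-53.38,-127.23],[.69571,.1821,.06004]),
([33.08,15.51,-2.93,-.88,-72.68,-132.21],[.54114,.16704,.27084])]
def fit(data,prior=(0,.3,.4,.35,0,.16,.25),w=.02):
    f=lambda p: np.r_[np.concatenate([fk(j,p)[0]-x for j,x in data]),w*(np.array(p)-prior)]
    s=least_squares(f,prior); return s.x,np.abs(f(s.x)[:3*len(data)]).max()
def ik(pos,R,p,j0):
    f=lambda j: np.r_[(fk(j,p)[0]-pos)*5,(fk(j,p)[1]-R).ravel()]
    s=least_squares(f,j0); return s.x,np.abs(s.fun).max()
E
python3 - <<'E'
from kin import *
p,r=fit(data);print(p.round(4),r)
print(fk(data[-1][0],p)[1].round(3))
c=.7071
for yaw,tab,nm in ((-10,[.595,.199,.135],'block'),(1,[.5155,-.193,.161],'grater')):
    d=np.array([np.cos(np.radians(yaw)),np.sin(np.radians(yaw)),0])
    z=c*(d-[0,0,1]);n=c*(d+[0,0,1])
    for s in (1,-1):
        y=s*n;R=np.c_[np.cross(y,z),y,z]
        for j6 in (-170,-90,0,90,170):
            j,e=ik(np.array(tab)+z*(.016+.011),R,p,[20,10,-10,0,-50,j6]);print(nm,s,j.round(1),round(e,4))
E
```

```text
[ 0.009   0.1936  0.5673  0.4137 -0.0064  0.1598  0.3315] 0.0010845253900055862
[[-0.986  0.163 -0.024]
 [ 0.163  0.987  0.002]
 [ 0.024 -0.002 -1.   ]]
block 1 [  52.5   22.8  -38.7   85.3  -39.  -317.6] 0.0
block 1 [  52.5   22.8  -38.7   85.3  -39.  -317.6] 0.0
block 1 [ 52.5  22.8 -38.7  85.3 -39.   42.4] 0.0
block 1 [ 52.5  22.8 -38.7  85.3 -39.   42.4] 0.0
block 1 [ 52.5  22.8 -38.7  85.3 -39.   42.4] 0.0
block -1 [  52.5   22.8  -38.7   85.3  -39.  -137.6] 0.0
block -1 [  52.5   22.8  -38.7   85.3  -39.  -137.6] 0.0
block -1 [  52.5   22.8  -38.7   85.3  -39.  -137.6] 0.0
block -1 [  52.5   22.8  -38.7   85.3  -39.  -137.6] 0.0
block -1 [ 52.5  22.8 -38.7  85.3 -39.  222.4] 0.0
grater 1 [  -6.8   13.   -49.6   18.    18.1 -191.6] 0.0
grater 1 [  -6.8   13.   -49.6   18.    18.1 -191.6] 0.0
grater 1 [ -6.8  13.  -49.6  18.   18.1 168.4] 0.0
grater 1 [ -6.8  13.  -49.6  18.   18.1 168.4] 0.0
grater 1 [ -6.8  13.  -49.6  18.   18.1 168.4] 0.0
grater -1 [  -6.8   13.   -49.6  198.   -18.1 -191.6] 0.0
grater -1 [ -6.8  13.  -49.6  18.   18.1 -11.6] 0.0
grater -1 [ -6.8  13.  -49.6  18.   18.1 -11.6] 0.0
grater -1 [ -6.8  13.  -49.6  18.   18.1 -11.6] 0.0
grater -1 [ -6.8  13.  -49.6 198.  -18.1 168.4] 0.0
```

```bash
cat >> kin.py <<'E'
P0=fit(data)[0]
LO=np.array([-179.8,-69.3,-61.2,-181.2,-171,-9.14+0]);LO=np.array([-179.8,-69.3,-61.2,-181.2,-171,-177.4]);HI=np.array([179.8,118,80.6,117.6,-9.2,177.4])
def sols(pos,R,p=P0):
    out=[]
    for j1 in (-20,30):
      for j4 in (-150,-60,0,60):
        for j6 in (-150,-60,60,150):
            f=lambda j: np.r_[(fk(j,p)[0]-pos)*5,(fk(j,p)[1]-R).ravel()]
            s=least_squares(f,np.array([j1,10,-10,j4,-50,j6]),bounds=(LO,HI))
            if np.abs(s.fun).max()<1e-3 and not any(np.abs(s.x-o).max()<1 for o in out): out.append(s.x)
    return out
def place(which,beta=0,grip='t',s=1,pitch=0,depth=.016):
    yaw,tab=(-10,[.595,.199,.135]) if which=='block' else (1,[.5155,-.193,.161])
    c=.70710678;d=np.array([np.cos(np.radians(yaw)),np.sin(np.radians(yaw)),0])
    x=c*(d-[0,0,1]);n=c*(d+[0,0,1])
    if which!='block': n=-n
    y=np.cross(n,x); Rp=np.c_[x,y,n]
    b,t=np.radians([beta,pitch])
    # tool in plate frame
    if grip=='t':
        z=np.array([np.cos(b),np.sin(b),0]);ty=np.array([0,0,s])
    else:
        z=np.array([np.cos(t),0,-np.sin(t)]);ty=np.array([0,s,0])
    Rt=np.c_[np.cross(ty,z),ty,z]
    g=np.array(tab)+Rp@[depth,0,0]
    R=Rp@Rt
    return g+R@[0,0,.011],R
E
python3 - <<'E'
from kin import *
for grip,k,vals in (('t','beta',(-30,-15,0,15,30,45)),('w','pitch',(-30,-15,0,15,30))):
  for v in vals:
    for s in (1,-1):
      for w in ('block','grater'):
        pos,R=place(w,grip=grip,s=s,**{k:v})
        print(grip,v,s,w,[x.round(0).astype(int).tolist() for x in sols(pos,R)])
E
```

```text
t -30 1 block [[57, 35, -20, 55, -68, 63]]
t -30 1 grater [[-28, 26, -34, -85, -47, 113]]
t -30 -1 block [[57, 35, -20, 55, -68, -117]]
t -30 -1 grater [[-28, 26, -34, -85, -47, -67]]
t -15 1 block [[56, 28, -30, 66, -53, 56]]
t -15 1 grater [[-20, 18, -42, -106, -30, 125]]
t -15 -1 block [[56, 28, -30, 66, -53, -124]]
t -15 -1 grater [[-20, 18, -42, -106, -30, -55]]
t 0 1 block [[52, 23, -39, 85, -39, 42]]
t 0 1 grater [[-7, 13, -50, -162, -18, 168]]
t 0 -1 block [[52, 23, -39, 85, -39, -138]]
t 0 -1 grater [[-7, 13, -50, -162, -18, -12]]
t 15 1 block []
t 15 1 grater []
t 15 -1 block []
t 15 -1 grater []
t 30 1 block []
t 30 1 grater [[23, 16, -56, 104, -45, -130]]
t 30 -1 block []
t 30 -1 grater [[23, 16, -56, 104, -45, 50]]
t 45 1 block [[23, 29, -47, -155, -48, -42]]
t 45 1 grater [[31, 24, -53, 87, -60, -129]]
t 45 -1 block [[23, 29, -47, -155, -48, 138]]
t 45 -1 grater [[31, 24, -53, 87, -60, 51]]
w -30 1 block [[64, 41, -51, 107, -76, 87]]
w -30 1 grater [[-4, 15, -27, -3, -33, 97]]
w -30 -1 block [[64, 41, -51, 107, -76, -93]]
w -30 -1 grater [[-4, 15, -27, -3, -33, -83]]
w -15 1 block [[59, 30, -47, 103, -56, 106]]
w -15 1 grater [[-5, 12, -39, -18, -10, 113]]
w -15 -1 block [[59, 30, -47, 103, -56, -74]]
w -15 -1 grater [[-5, 12, -39, -18, -10, -67]]
w 0 1 block [[52, 23, -39, 85, -39, 132]]
w 0 1 grater [[-7, 13, -50, -162, -18, -102]]
w 0 -1 block [[52, 23, -39, 85, -39, -48]]
w 0 -1 grater [[-7, 13, -50, -162, -18, 78]]
w 15 1 block [[45, 21, -29, 51, -32, 173]]
w 15 1 grater [[-8, 22, -60, -170, -52, -92]]
w 15 -1 block [[45, 21, -29, 51, -32, -7]]
w 15 -1 grater [[-8, 22, -60, -170, -52, 88]]
w 30 1 block [[38, 24, -18, 18, -40, -151]]
w 30 1 grater []
w 30 -1 block [[38, 24, -18, 18, -40, 29]]
w 30 -1 grater []
```

```bash
cat > plan.py <<'E'
from kin import *
from station import sense
def seg(pos,R,n=None,turn_max=.11,show=True):
    s=sense();p0=np.array(s["tcp_pos"]);R0=np.array(s["ee_rot"]);j=np.array(s["joints"])
    dr=Ro.from_matrix(R@R0.T).as_rotvec();dp=(pos-p0)/.025
    m=max(np.abs(dr).max()/turn_max,np.abs(dp).max()/.95)
    n=n or max(1,int(np.ceil(m)))
    print("n",n,"shift/row",(dp/n).round(3),"turn/row",(dr/n).round(4),"tot",(dp*25).round(1),np.degrees(dr).round(1))
    if show:
        for k in range(1,n+1):
            jn,e=ik(p0+dp*.025*k/n,Ro.from_rotvec(dr*k/n).as_matrix()@R0,P0,j)
            if k%3==0 or k==n: print(k,jn.round(0),"e%.4f"%e, "v",np.abs(jn-j).max().round(1))
            j=jn
E
python3 - <<'E'
from plan import *
pos,R=place('block',beta=-15,s=-1,depth=.013)
print(pos,R.round(3))
seg(pos-.085*R[:,2],R)
seg(pos-.1*R[:,2],R)
E
```

```text
[0.61095736 0.19329536 0.11829447] [[-0.348 -0.696  0.628]
 [-0.919  0.123 -0.373]
 [ 0.183 -0.707 -0.683]]
n 13 shift/row [ 0.047  0.177 -0.286] turn/row [-0.0642 -0.0224  0.1058] tot [ 15.3  57.4 -93.1] [-47.8 -16.7  78.8]
3 [  41.   17.   -6.   11.  -72. -126.] e0.0000 v 4.1
6 [  49.   18.  -11.   24.  -69. -122.] e0.0000 v 4.2
9 [  56.   18.  -18.   37.  -66. -119.] e0.0000 v 4.5
12 [  62.   20.  -27.   51.  -62. -118.] e0.0000 v 5.0
13 [  64.   21.  -30.   57.  -61. -119.] e0.0000 v 5.3
n 13 shift/row [ 0.018  0.194 -0.255] turn/row [-0.0642 -0.0224  0.1058] tot [  5.9  63.  -82.8] [-47.8 -16.7  78.8]
3 [  41.   17.   -6.   11.  -72. -126.] e0.0000 v 4.1
6 [  49.   17.  -11.   24.  -70. -122.] e0.0000 v 4.1
9 [  57.   18.  -18.   36.  -67. -119.] e0.0000 v 4.3
12 [  63.   19.  -26.   50.  -63. -118.] e0.0000 v 4.8
13 [  65.   19.  -29.   55.  -62. -118.] e0.0000 v 5.0
```

{"name": "apply_moves", "arguments": {
  "plan": [
    [[30,0,0.2,0,-0.064,-0.022,0.106],[30,0,0.2,0,-0.064,-0.022,0.106],[30,0,0.2,0,-0.064,-0.022,0.106],[30,0,0.2,0,-0.064,-0.022,0.106],[30,0,0.2,0,-0.064,-0.022,0.106],[30,0,0.2,0,-0.064,-0.022,0.106],[30,0,0.2,0,-0.064,-0.022,0.106],[30,0,0.2,0,-0.064,-0.022,0.106],[30,0,0.2,0,-0.064,-0.022,0.106],[30,0,0.2,0,-0.064,-0.022,0.106],[30,0,0.2,0,-0.064,-0.022,0.106],[30,0,0.2,0,-0.064,-0.022,0.106]]
  ]
}}

```text
time_s: 7.15
tcp_pos: [0.5471, 0.2371, 0.2574]
ee_rot: [[-0.442, -0.703, 0.557], [-0.885, 0.24, -0.399], [0.147, -0.669, -0.728]]
wrist_force: [1.2, -0.4, 0.3]
gripper_width: 0.301
```

Run:
```python
from plan import *
from h import *
s=sense();print(s["joints"].round(2).tolist(),s["tcp_pos"].round(4),fk(s["joints"],P0)[0].round(4),np.abs(fk(s["joints"],P0)[1]-s["ee_rot"]).max())
pos,R=place('block',beta=-15,s=-1,depth=.013)
seg(pos-.07*R[:,2],R)
c=cap("side");save(c["pixels"],"s5.png",(100,110,400,410),2)
c=cap("wrist");save(c["pixels"],"w5.png")
```

```text
[52.95, 14.17, -35.15, 56.01, -55.69, -115.52] [0.5471 0.2371 0.2574] [0.5609 0.1008 0.1843] 3.3306690738754696e-16
n 4 shift/row [ 0.2   -0.177 -0.913] turn/row [-0.0143 -0.0098  0.0277] tot [ 20.  -17.7 -91.3] [-3.3 -2.3  6.3]
3 [  63.   20.  -28.   54.  -62. -116.] e0.0000 v 3.2
4 [  62.   22.  -30.   58.  -59. -119.] e0.0000 v 3.6
```

View pics/s5.png

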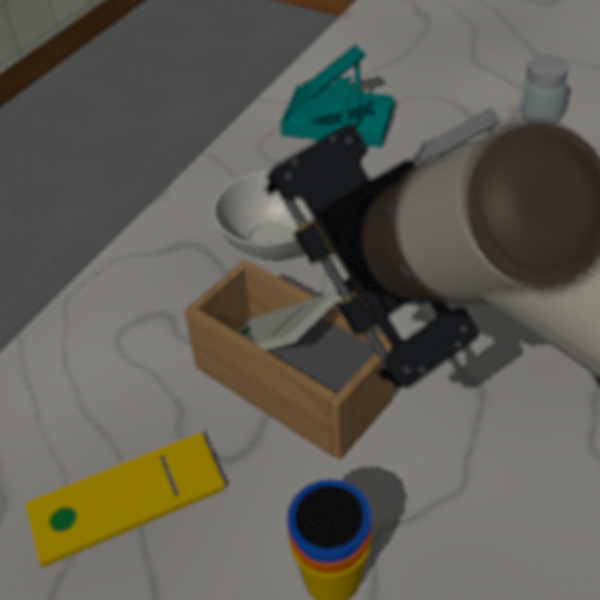

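View pics/w5.png

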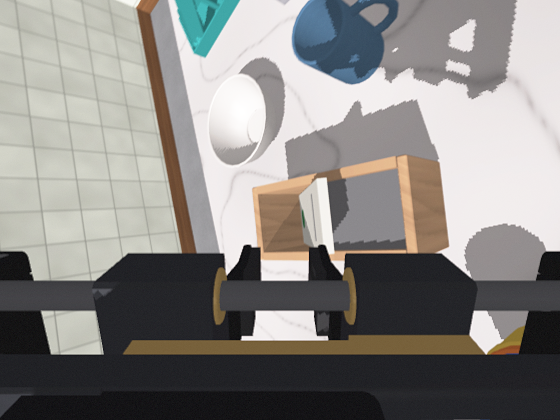

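```bash
python3 - <<'E'
import re
t=open('kin.py').read()
t=t.replace("""    r0,h,L1,a,b,e,d=p
    A,B,F,Wr=rot(j)""","""    r0,h,L1,a,b,e,d,u,w=p
    A,B,F,Wr=rot(j);q=np.radians(j)
    X4=Ro.from_euler('x',-q[3]);X5=X4*Ro.from_euler('y',-q[4])""")
t=t.replace("+F.apply([a,0,b]))+R@[d,0,0]","+F.apply(np.array([a,0,b])+X4.apply([0,-u,0])+X5.apply([0,0,w])))+R@[d,0,0]")
t=t.replace("([33.08,15.51,-2.93,-.88,-72.68,-132.21],[.54114,.16704,.27084])]","([33.08,15.51,-2.93,-.88,-72.68,-132.21],[.54114,.16704,.27084]),\n([52.95, 14.17, -35.15, 56.01, -55.69, -115.52],[.5471,.2371,.2574])]")
t=t.replace("prior=(0,.3,.4,.35,0,.16,.25)","prior=(0,.3,.4,.35,0,.08,.25,.08,0)")
open('kin.py','w').write(t)
E
python3 - <<'E'
from kin import *
for w in (.05,.02,.005,.001):
    p,r=fit(data,w=w);print(p.round(3),r)
E
```

```text
[-0.002  0.167  0.562  0.42  -0.001 -0.     0.303  0.16   0.005] 0.0010037056402543154
[ 0.002  0.159  0.565  0.421  0.     0.001  0.297  0.159 -0.001] 0.0004285795048001133
[ 0.014  0.148  0.565  0.42   0.     0.005  0.287  0.155 -0.012] 0.00038778123380443785
[ 0.016  0.145  0.565  0.42   0.     0.006  0.285  0.154 -0.014] 0.000384207538537424
```

Run:
```python
from kin import *
for grip,k,vals in (('t','beta',(-30,-20,-15,-10,-5,0,5,10,15,20,30)),('w','pitch',(-30,-15,0,15,30))):
  for v in vals:
    for s in (-1,):
      for w in ('block','grater'):
        pos,R=place(w,grip=grip,s=s,depth=.013,**{k:v})
        print(grip,v,s,w,[x.round(0).astype(int).tolist() for x in sols(pos,R)])
```

```text
t -30 -1 block [[44, 31, -38, 72, -56, -128]]
t -30 -1 grater [[-35, 22, -12, -63, -59, -95]]
t -20 -1 block [[38, 27, -44, 87, -46, -136]]
t -20 -1 grater [[-32, 18, -17, -63, -47, -97]]
t -15 -1 block [[34, 25, -47, 98, -42, -140]]
t -15 -1 grater [[-29, 16, -19, -62, -40, -99]]
t -10 -1 block [[28, 23, -48, 110, -37, -146]]
t -10 -1 grater [[-26, 14, -21, -61, -33, -102]]
t -5 -1 block []
t -5 -1 grater [[-22, 12, -23, -59, -25, -106]]
t 0 -1 block []
t 0 -1 grater [[-17, 11, -26, -55, -16, -113]]
t 5 -1 block []
t 5 -1 grater []
t 10 -1 block [[3, 20, -39, -179, -15, 169]]
t 10 -1 grater []
t 15 -1 block []
t 15 -1 grater []
t 20 -1 block []
t 20 -1 grater []
t 30 -1 block [[12, 20, -20, -91, -14, 76]]
t 30 -1 grater []
w -30 -1 block []
w -30 -1 grater [[-4, 15, -25, -2, -35, -83]]
w -15 -1 block []
w -15 -1 grater [[-6, 12, -32, -11, -17, -73]]
w 0 -1 block []
w 0 -1 grater [[-17, 11, -26, -55, -16, -23]]
w 15 -1 block [[25, 20, -46, 92, -17, -34]]
w 15 -1 grater [[-40, 16, -30, -101, -36, 37]]
w 30 -1 block [[37, 24, -24, 20, -34, 27]]
w 30 -1 grater [[-52, 26, -38, -118, -61, 67]]
```

Run:
```python
from plan import *
from h import *
pos,R=place('block',beta=-15,s=-1,depth=.013)
seg(pos-.08*R[:,2],R)
c=cap("wrist");W=cloud(c);d=np.array([.985,-.1736]);r=np.array([.637,.1915])
q=np.stack([(W[...,:2]-r)@d,(W[...,:2]-r)@[.1736,.985],W[...,2]],-1)*1000
px=c["pixels"].astype(int)
for v in (185,200,215,230,240):
    print(v,[(u,q[v,u].round().tolist(),px[v,u].tolist()) for u in range(294,338,5)])
save(c["pixels"],"w6.png",(230,140,460,280),3.4)
```

```text
n 4 shift/row [ 0.15  -0.118 -0.83 ] turn/row [-0.0138 -0.0106  0.0286] tot [ 15.  -11.8 -83. ] [-3.2 -2.4  6.6]
3 [  48.   17.  -44.   73.  -48. -127.] e0.0000 v 6.6
4 [  45.   19.  -47.   81.  -46. -132.] e0.0000 v 7.4
185 [(294, [24.0, -39.0, 94.0], [229, 186, 144]), (299, [16.0, -38.0, 95.0], [229, 186, 143]), (304, [9.0, -37.0, 95.0], [230, 188, 146]), (309, [2.0, -36.0, 94.0], [225, 180, 141]), (314, [-29.0, -30.0, 128.0], [211, 207, 199]), (319, [-41.0, -28.0, 137.0], [244, 242, 239]), (324, [-44.0, -28.0, 133.0], [245, 244, 240]), (329, [-17.0, -32.0, 84.0], [81, 80, 83]), (334, [-24.0, -31.0, 85.0], [81, 80, 82])]
200 [(294, [89.0, -29.0, 20.0], [151, 119, 93]), (299, [84.0, -28.0, 14.0], [216, 213, 207]), (304, [39.0, -23.0, 59.0], [212, 207, 200]), (309, [6.0, -19.0, 93.0], [214, 209, 201]), (314, [-21.0, -16.0, 120.0], [210, 205, 199]), (319, [-40.0, -14.0, 138.0], [247, 244, 241]), (324, [-43.0, -14.0, 135.0], [244, 243, 239]), (329, [-15.0, -16.0, 85.0], [71, 71, 74]), (334, [-21.0, -15.0, 84.0], [81, 80, 82])]
215 [(294, [88.0, -7.0, 25.0], [133, 106, 84]), (299, [88.0
[... 450 characters left out ...]
.0, 29.0], [134, 137, 129]), (309, [29.0, 15.0, 70.0], [213, 208, 200]), (314, [-3.0, 14.0, 102.0], [163, 161, 159]), (319, [-28.0, 14.0, 127.0], [210, 206, 198]), (324, [-40.0, 14.0, 136.0], [246, 243, 240]), (329, [-44.0, 14.0, 134.0], [246, 244, 240]), (334, [-17.0, 17.0, 85.0], [77, 75, 77])]
240 [(294, [87.0, 29.0, 32.0], [121, 96, 75]), (299, [88.0, 30.0, 20.0], [123, 98, 77]), (304, [80.0, 31.0, 19.0], [144, 142, 138]), (309, [37.0, 28.0, 62.0], [140, 139, 134]), (314, [4.0, 26.0, 95.0], [206, 201, 194]), (319, [-22.0, 24.0, 121.0], [210, 206, 198]), (324, [-40.0, 23.0, 137.0], [246, 245, 241]), (329, [-43.0, 23.0, 134.0], [246, 243, 240]), (334, [-16.0, 28.0, 86.0], [135, 133, 136])]
```

View pics/w6.png

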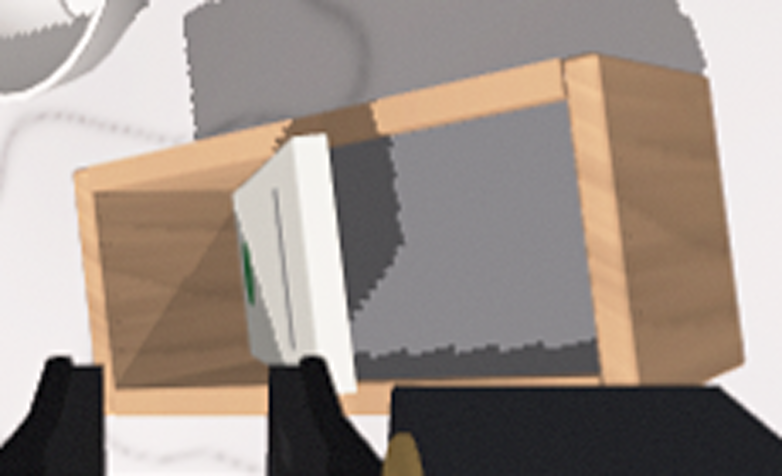

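{"name": "apply_moves", "arguments": {
  "plan": [
    [[30,0.15,-0.12,-0.83,-0.014,-0.011,0.029],[30,0.15,-0.12,-0.83,-0.014,-0.011,0.029],[30,0.15,-0.12,-0.83,-0.014,-0.011,0.029],[30,0.15,-0.12,-0.83,-0.014,-0.011,0.029],[30,0,0,0,0,0,0]]
  ]
}}

```text
time_s: 7.72
tcp_pos: [0.5669, 0.227, 0.1739]
ee_rot: [[-0.357, -0.69, 0.63], [-0.92, 0.142, -0.366], [0.163, -0.71, -0.685]]
wrist_force: [1.0, -1.4, -0.3]
gripper_width: 0.297
```

Run:
```python
from plan import *
s=sense();print(s["joints"].round(2).tolist(),s["tcp_pos"].round(4),fk(s["joints"],P0)[0].round(4))
pos,R=place('block',beta=-15,s=-1,depth=.013)
print("err tool frame",(R.T@(s["tcp_pos"]-pos)*1000).round(1))
seg(pos-.04*R[:,2],R)
seg(pos,R)
```

```text
[44.48, 19.13, -45.94, 80.8, -45.38, -132.24] [0.5669 0.227  0.1739] [0.5675 0.2267 0.1742]
err tool frame [ -5.5  -4.5 -78.2]
n 2 shift/row [ 0.378 -0.375 -0.565] turn/row [-0.0093  0.0039  0.0043] tot [ 18.9 -18.8 -28.2] [-1.1  0.5  0.5]
2 [  39.   22.  -47.   89.  -43. -136.] e0.0000 v 4.2
n 3 shift/row [ 0.587 -0.449 -0.741] turn/row [-0.0062  0.0026  0.0029] tot [ 44.  -33.7 -55.6] [-1.1  0.5  0.5]
3 [  34.   25.  -47.   98.  -42. -140.] e0.0000 v 5.6
```

{"name": "apply_moves", "arguments": {
  "plan": [
    [[30,0.25,-0.25,-0.38,-0.006,0.003,0.003],[30,0.25,-0.25,-0.38,-0.006,0.003,0.003],[30,0.25,-0.25,-0.38,-0.006,0.003,0.003],[30,0,0,0,0,0,0]]
  ]
}}

```text
time_s: 8.05
tcp_pos: [0.5928, 0.2074, 0.1489]
ee_rot: [[-0.362, -0.691, 0.626], [-0.915, 0.137, -0.378], [0.175, -0.71, -0.682]]
wrist_force: [-0.4, 0.6, 0.8]
gripper_width: 0.298
```

Run:
```python
from plan import *
from h import *
pos,R=place('block',beta=-15,s=-1,depth=.013)
s=sense();print("err tool frame",(R.T@(s["tcp_pos"]-pos)*1000).round(1))
seg(pos,R)
c=cap("wrist");save(c["pixels"],"w7.png",(160,140,440,350),2.8)
c=cap("side");save(c["pixels"],"s7.png",(100,110,400,410),2)
```

```text
err tool frame [ -1.1  -7.2 -37.5]
n 2 shift/row [ 0.363 -0.283 -0.611] turn/row [-0.0033  0.0026  0.0073] tot [ 18.1 -14.1 -30.6] [-0.4  0.3  0.8]
2 [  34.   25.  -47.   98.  -42. -140.] e0.0000 v 4.7
```

View pics/w7.png

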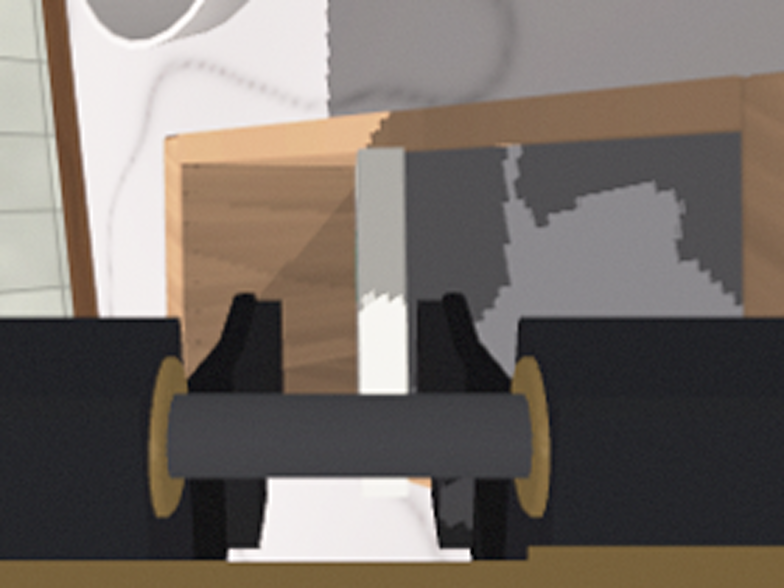

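View pics/s7.png

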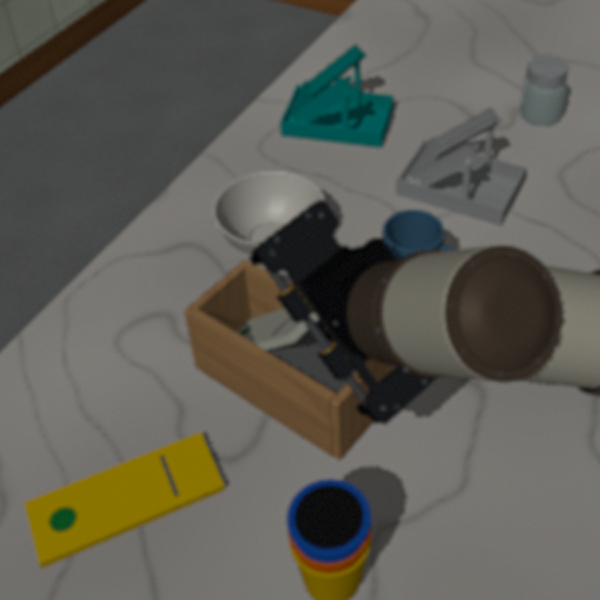

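{"name": "apply_moves", "arguments": {
  "plan": [
    [[30,-0.22,0.04,-0.22,0,0,0],[30,0,0,0,-0.006,0.005,0.014],[30,0.23,-0.14,-0.26,0,0,0],[30,0.23,-0.14,-0.26,0,0,0],[30,0,0,0,0,0,0]]
  ]
}}

```text
time_s: 8.57
tcp_pos: [0.5993, 0.2077, 0.1368]
ee_rot: [[-0.343, -0.69, 0.637], [-0.923, 0.123, -0.364], [0.173, -0.713, -0.68]]
wrist_force: [-0.1, -0.7, -0.6]
gripper_width: 0.301
```

Run:
```python
from plan import *
from h import *
pos,R=place('block',beta=-15,s=-1,depth=.013)
s=sense();print("err tool frame",(R.T@(s["tcp_pos"]-pos)*1000).round(1),s["wrist_force"])
seg(pos,R)
c=cap("wrist");save(c["pixels"],"w8.png",(160,140,440,350),2.8)
```

```text
err tool frame [ -5.8  -3.2 -25.3] [-0.09046883 -0.73122365 -0.57066613]
n 1 shift/row [ 0.467 -0.575 -0.74 ] turn/row [-0.0074  0.0096 -0.0067] tot [ 11.7 -14.4 -18.5] [-0.4  0.5 -0.4]
1 [  34.   25.  -47.   98.  -42. -140.] e0.0000 v 4.1
```

View pics/w8.png

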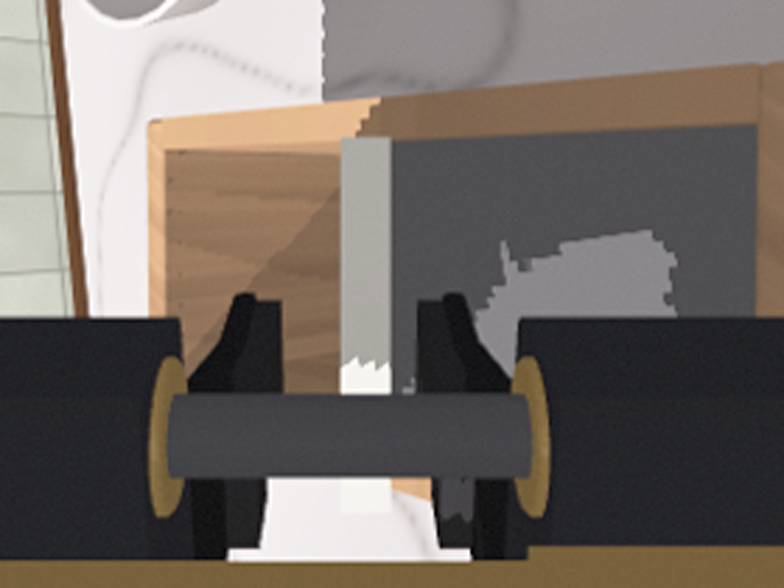

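{"name": "apply_moves", "arguments": {
  "plan": [
    [[30,0.18,-0.23,-0.28,0,0,0],[30,0.18,-0.23,-0.28,0,0,0],[30,0.12,-0.14,-0.2,0,0,0],[30,0,0,0,0,0,0]]
  ]
}}

```text
time_s: 8.95
tcp_pos: [0.6111, 0.1957, 0.1216]
ee_rot: [[-0.34, -0.687, 0.642], [-0.925, 0.122, -0.359], [0.169, -0.716, -0.677]]
wrist_force: [0.3, 0.0, -0.2]
gripper_width: 0.301
```

Run:
```python
from plan import *
from h import *
pos,R=place('block',beta=-15,s=-1,depth=.013)
s=sense();print("err tool frame",(R.T@(s["tcp_pos"]-pos)*1000).round(1),s["wrist_force"])
seg(pos,R)
c=cap("wrist");save(c["pixels"],"w9.png",(160,140,440,350),2.8)
c=cap("side");save(c["pixels"],"s9.png",(100,110,400,410),2)
```

```text
err tool frame [-1.7 -2.1 -3.1] [ 0.33877029  0.0059134  -0.16746939]
n 1 shift/row [-0.006 -0.098 -0.132] turn/row [-0.0098  0.0147 -0.0116] tot [-0.1 -2.5 -3.3] [-0.6  0.8 -0.7]
1 [  34.   25.  -47.   98.  -42. -140.] e0.0000 v 2.4
```

View pics/w9.png

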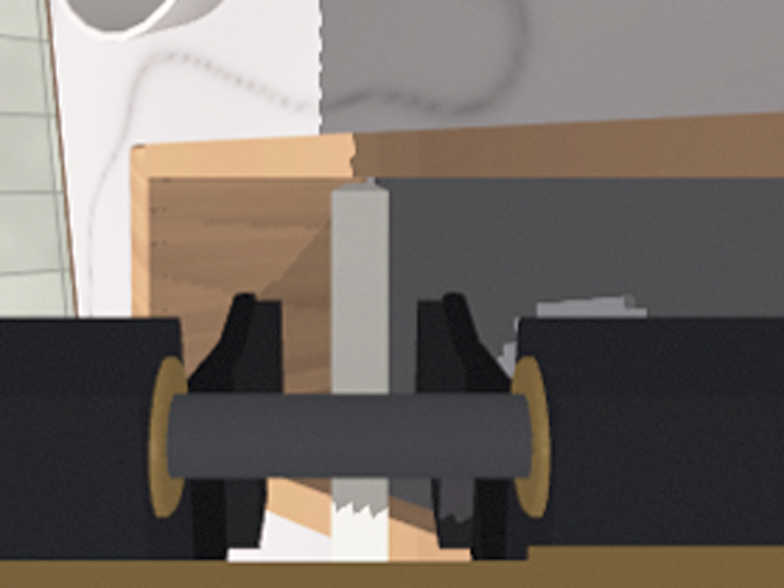

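View pics/s9.png

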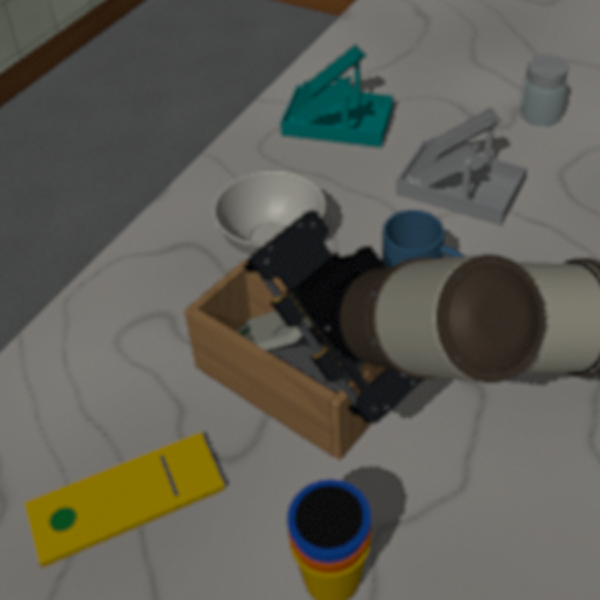

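{"name": "apply_moves", "arguments": {
  "plan": [
    [[30,0,-0.12,-0.15,-0.01,0.015,-0.012],[30,0,0,0,0,0,0],[0,0,0,0,0,0,0],[0,0,0,0,0,0,0],[0,0,0,0,0,0,0],[0,0,0,0,0,0,0],[0,0,0,0,0,0,0]]
  ]
}}

```text
time_s: 9.63
tcp_pos: [0.6095, 0.1966, 0.1209]
ee_rot: [[-0.344, -0.696, 0.631], [-0.922, 0.122, -0.368], [0.179, -0.708, -0.683]]
wrist_force: [0.7, -0.7, -1.9]
gripper_width: 0.111
```

Run:
```python
from plan import *
from h import *
pos,R=place('block',beta=-15,s=-1,depth=.013)
s=sense();print("err tool frame",(R.T@(s["tcp_pos"]-pos)*1000).round(1),s["wrist_force"],s["gripper_width"],s["joints"].round(1))
print(Ro.from_matrix(R.T@s["ee_rot"]).as_rotvec(True))
```

```text
err tool frame [-2.1 -0.4 -3.9] [ 0.73604773 -0.66780462 -1.86915378] 0.1113480104420715 [  33.8   24.7  -46.7   97.4  -41.5 -140.1]
[ 0.0946822  -0.35599412 -0.03020569]
```

Run:
```python
from plan import *
from h import *
import pickle
for n in ("side","top"):
    c=pickle.load(open(f"{n}0.pkl","rb"));W=cloud(c)
    box=(abs(W[...,0]-.59)<.11)&(abs(W[...,1]+.193)<.08)
    P=W[box&(W[...,2]>.017)&(W[...,2]<.032)]
    best=[]
    for yaw in np.arange(-6,8,.5):
        a=np.radians(yaw);R2=np.array([[np.cos(a),np.sin(a)],[-np.sin(a),np.cos(a)]])
        q=(P[:,:2]@R2.T); lo=np.percentile(q,2,0);hi=np.percentile(q,98,0);best.append((np.prod(hi-lo),yaw,hi-lo,R2.T@((lo+hi)/2)))
    for b in sorted(best,key=lambda b:b[0])[:3]: print(n,len(P),b)
    H=W[box&(W[...,2]>.045)&(W[...,2]<.12)]
    # rails: line fit z vs x for left (y>-.193) and right
    for nm,sel in (("L",H[:,1]>-.193),("R",H[:,1]<-.193)):
        Q=H[sel]; 
        # cheek/rails: points with x+z ~ const
        s=Q[:,0]+Q[:,2]; med=np.median(s); Q=Q[abs(s-med)<.015]
        print(nm,len(Q),"x+z",med.round(4),"y mean by x",[(round(x,3),Q[abs(Q[:,0]-x)<.012][:,1].mean().round(4),Q[abs(Q[:,0]-x)<.012][:,1].min().round(4),Q[abs(Q[:,0]-x)<.012][:,1].max().round(4)) for x in (.57,.59,.61,.63) if (abs(Q[:,0]-x)<.012).any()])
    print("zmax",H[:,2].max())
```

```text
side 476 (np.float64(0.01481189903744828), np.float64(2.0), array([0.14861206, 0.09966822]), array([ 0.58861811, -0.19203828]))
side 476 (np.float64(0.014834249419649887), np.float64(1.5), array([0.14870298, 0.09975758]), array([ 0.58862011, -0.19218085]))
side 476 (np.float64(0.01487562264673555), np.float64(1.0), array([0.14861839, 0.10009275]), array([ 0.58857546, -0.19210338]))
L 215 x+z 0.6633 y mean by x [(0.57, np.float64(-0.1496), np.float64(-0.1672), np.float64(-0.1442)), (0.59, np.float64(-0.1475), np.float64(-0.1513), np.float64(-0.1435)), (0.61, np.float64(-0.1474), np.float64(-0.1513), np.float64(-0.1442)), (0.63, np.float64(-0.1468), np.float64(-0.1506), np.float64(-0.1442))]
R 217 x+z 0.6682 y mean by x [(0.57, np.float64(-0.2296), np.float64(-0.2402), np.float64(-0.2167)), (0.59, np.float64(-0.2286), np.float64(-0.2398), np.float64(-0.2152)), (0.61, np.float64(-0.229), np.float64(-0.2404), np.float64(-0.2155)), (0.63, np.float64(-0.2315), np.float64(-0.2366), np.float64(-0.2155))]
zmax 0.11013622812690953
top 243 (np.float64(0.01455525247783251), np.float64(2.0), arra
[... 264 characters left out ...]
0082 , 0.09786109]), array([ 0.58984596, -0.19538502]))
L 115 x+z 0.671 y mean by x [(0.57, np.float64(-0.1598), np.float64(-0.17), np.float64(-0.1496)), (0.59, np.float64(-0.159), np.float64(-0.1696), np.float64(-0.1492)), (0.61, np.float64(-0.1588), np.float64(-0.1696), np.float64(-0.1488)), (0.63, np.float64(-0.1567), np.float64(-0.1671), np.float64(-0.15))]
R 133 x+z 0.6729 y mean by x [(0.57, np.float64(-0.2324), np.float64(-0.2419), np.float64(-0.2217)), (0.59, np.float64(-0.2316), np.float64(-0.241), np.float64(-0.2217)), (0.61, np.float64(-0.2315), np.float64(-0.2416), np.float64(-0.221)), (0.63, np.float64(-0.2329), np.float64(-0.2412), np.float64(-0.2209))]
zmax 0.11264222139803197
```

```bash
cat >> plan.py <<'E'
import json
c7=.70710678
def plate_block():
    d=np.array([.9848,-.1736,0]);x=c7*(d-[0,0,1]);n=c7*(d+[0,0,1]);y=np.cross(n,x)
    return np.array([.5947,.199,.135]),np.c_[x,y,n]
GR=np.array([.589,-.194,0]);GY=1.5
def plate_grater(up=0,ups=0,dy=0):
    a=np.radians(GY);d=np.array([np.cos(a),np.sin(a),0]);l=np.array([-np.sin(a),np.cos(a),0])
    x=c7*(d-[0,0,1]);n=-c7*(d+[0,0,1]);y=np.cross(n,x)
    tab=GR+d*-.0737+np.array([0,0,.1608])+l*dy+np.array([0,0,up])-x*ups
    return tab,np.c_[x,y,n]
def grip():
    g=json.load(open('grip.json'));return np.array(g['t']),np.array(g['R'])
def tool_for(tab,Rp):
    t,R=grip(); return tab+Rp@t,Rp@R
E
python3 - <<'E'
from plan import *
s=sense();tab,Rp=plate_block()
t=Rp.T@(s["tcp_pos"]-tab);R=Rp.T@s["ee_rot"]
json.dump(dict(t=t.tolist(),R=R.tolist()),open('grip.json','w'));print(t,R.round(3))
p0,R0=np.array(s["tcp_pos"]),np.array(s["ee_rot"])
# lift path IK
j=s["joints"]
for b,u in ((.02,.05),(.04,.1),(.06,.15),(.08,.2),(.06,.23),(.03,.25)):
    jn,e=ik(p0+np.array([-b*.985,b*.174,u]),R0,P0,j);print(b,u,jn.round(0),round(e,4));j=jn
pos,R=tool_for(*plate_grater(up=.15))
for js in ([-29,16,-19,-62,-40,-99],j): print(pos,ik(pos,R,P0,js))
E
```

```text
[0.02061207 0.00019492 0.00063543] [[-0.253  0.001  0.967]
 [-0.967 -0.001 -0.253]
 [ 0.001 -1.     0.002]]
0.02 0.05 [  39.   19.  -46.   86.  -43. -132.] 0.0
0.04 0.1 [  44.   15.  -44.   76.  -47. -123.] 0.0
0.06 0.15 [  49.   10.  -42.   66.  -51. -115.] 0.0
0.08 0.2 [  53.    7.  -38.   59.  -57. -108.] 0.0
0.06 0.23 [  51.    6.  -33.   58.  -59. -103.] 0.0
0.03 0.25 [ 48.   8. -29.  57. -58. -99.] 0.0
[ 0.52945113 -0.19575433  0.29577575] (array([ -24.92733119,    3.92676728,  -11.75659834,  -45.29941995,
        -48.26123511, -124.18690049]), np.float64(1.5481449787135837e-05))
[ 0.52945113 -0.19575433  0.29577575] (array([ -47.10515701,    3.61979576,  -45.83041256,  109.93713169,
         46.29084957, -251.23571007]), np.float64(1.5476659365520895e-05))
```

Run:
```python
from plan import *
s=sense();t,G=grip()
p0,R0=np.array(s["tcp_pos"]),np.array(s["ee_rot"])
A=p0+np.array([-.07*.985,.07*.174,.22]);ja,e=ik(A,R0,P0,[53,7,-38,59,-57,-108])
pos,R=tool_for(*plate_grater(up=.15));jb,e2=ik(pos,R,P0,[-25,4,-12,-45,-48,-124])
print(ja.round(0),jb.round(0),e,e2)
N=24
for k in range(N+1):
    j=ja+(jb-ja)*k/N
    p,Rr=fk(j,P0);Rp=Rr@G.T;tab=p-Rp@t;foot=tab+Rp@[.18,0,0]
    if k%4==0: print(k,"tcp",p.round(3),"z",Rr[:,2].round(2),"tab",tab.round(3),"foot",foot.round(3))
    if k:
        if k%2==0: print("   d",((p-pp)/.025).round(2),(Ro.from_matrix(Rr@RR.T).as_rotvec()).round(3),"deg",np.degrees(np.linalg.norm(Ro.from_matrix(Rr@RR.T).as_rotvec())).round(1))
    pp,RR=p,Rr
```

```text
[  52.    6.  -35.   58.  -59. -105.] [ -25.    4.  -12.  -45.  -48. -124.] 5.057065877167588e-12 1.548140466978154e-05
0 tcp [0.541 0.209 0.341] z [ 0.63 -0.37 -0.68] tab [0.526 0.211 0.355] foot [0.651 0.189 0.228]
   d [ 0.1  -1.32 -0.39] [ 0.066  0.024 -0.11 ] deg 7.5
4 tcp [0.546 0.081 0.302] z [ 0.39 -0.39 -0.83] tab [0.534 0.086 0.318] foot [0.634 0.051 0.173]
   d [-0.08 -1.15 -0.39] [ 0.069  0.018 -0.109] deg 7.5
   d [-0.2  -0.97 -0.36] [ 0.071  0.011 -0.109] deg 7.5
8 tcp [ 0.525 -0.011  0.267] z [ 0.21 -0.26 -0.94] tab [ 0.516 -0.007  0.285] foot [ 0.595 -0.037  0.126]
   d [-0.25 -0.78 -0.32] [ 0.072  0.004 -0.108] deg 7.4
   d [-0.25 -0.61 -0.26] [ 0.073 -0.002 -0.107] deg 7.4
12 tcp [ 0.502 -0.069  0.243] z [ 0.16 -0.05 -0.99] tab [ 0.494 -0.066  0.262] foot [ 0.566 -0.081  0.097]
   d [-0.19 -0.47 -0.18] [ 0.073 -0.009 -0.105] deg 7.4
   d [-0.11 -0.38 -0.09] [ 0.073 -0.015 -0.104] deg 7.3
16 tcp [ 0.494 -0.106  0.237] z [ 0.25  0.15 -0.96] tab [ 0.485 -0.105  0.255] foot [ 0.566 -0.104  0.094]
   d [-0.   -0.34  0.02] [ 0.072 -0.021 -0.102] deg 7.3
   d [ 0.1  -0.35  0.14] [ 0.071 -0.028 -0.1  ] deg 7.2
20 tcp [ 0.506 -0.142  0.254] z [ 0.44  0.27 -0.85] tab [ 0.495 -0.143  0.271] foot [ 0.596 -0.134  0.122]
   d [ 0.18 -0.4   0.26] [ 0.069 -0.034 -0.098] deg 7.1
   d [ 0.24 -0.5   0.39] [ 0.067 -0.04  -0.095] deg 7.1
24 tcp [ 0.529 -0.196  0.296] z [ 0.68  0.27 -0.69] tab [ 0.515 -0.196  0.311] foot [ 0.643 -0.193  0.184]
   d [ 0.25 -0.62  0.52] [ 0.064 -0.046 -0.092] deg 7.0
```

Run:
```python
from plan import *
s=sense();t,G=grip()
p0,R0=np.array(s["tcp_pos"]),np.array(s["ee_rot"])
A=p0+np.array([-.07*.985,.07*.174,.22]);j,e=ik(A,R0,P0,[53,7,-38,59,-57,-108])
B,R=tool_for(*plate_grater(up=.17))
dr=Ro.from_matrix(R@R0.T).as_rotvec();print(np.degrees(dr),np.linalg.norm(np.degrees(dr)))
# path wants rotvec sum approx sign (+,-,-)
for sgn in (1,-1):
    d=dr if sgn==1 else dr*(1-2*np.pi/np.linalg.norm(dr))
    jj=j;N=28
    print("dir",sgn,d/N,(B-A)/.025/N)
    for k in range(1,N+1):
        p=A+(B-A)*k/N;Rr=Ro.from_rotvec(d*k/N).as_matrix()@R0
        jn,e=ik(p,Rr,P0,jj)
        Rp=Rr@G.T;tab=p-Rp@t;foot=tab+Rp@[.18,0,0]
        if k%4==0: print(k,jn.round(0),round(e,4),np.abs(jn-jj).max().round(1),"foot",foot.round(2),"z",Rr[:,2].round(2))
        jj=jn
```

```text
[ 121.5065337    -9.026679   -121.22860553] 171.87697188621794
dir 1 [ 0.0757389  -0.00562662 -0.07556565] [-0.01589866 -0.57788286 -0.0358552 ]
4 [  47.    3.  -34.   49.  -55. -116.] 0.0 2.5 foot [0.65 0.13 0.22] z [ 0.54 -0.32 -0.78]
8 [  39.   -0.  -32.   38.  -51. -124.] 0.0 2.7 foot [0.64 0.08 0.21] z [ 0.48 -0.23 -0.85]
12 [  30.   -3.  -29.   26.  -46. -129.] 0.0 3.4 foot [0.64 0.03 0.21] z [ 0.44 -0.1  -0.89]
16 [  19.   -3.  -25.   10.  -42. -129.] 0.0 4.4 foot [ 0.64 -0.03  0.21] z [ 0.45  0.03 -0.89]
20 [   5.   -3.  -19.  -10.  -43. -126.] 0.0 4.9 foot [ 0.64 -0.08  0.2 ] z [ 0.5   0.15 -0.85]
24 [ -10.   -0.  -14.  -28.  -46. -124.] 0.0 4.4 foot [ 0.64 -0.14  0.2 ] z [ 0.58  0.24 -0.78]
28 [ -24.    3.  -10.  -44.  -50. -127.] 0.0 3.5 foot [ 0.64 -0.19  0.2 ] z [ 0.68  0.27 -0.69]
dir -1 [-0.08289784  0.00615845  0.08270823] [-0.01589866 -0.57788286 -0.0358552 ]
4 [ 43.   1. -48.  78. -51. -91.] 0.0 5.9 foot [0.65 0.13 0.23] z [ 0.74 -0.35 -0.58]
8 [ 20.  -4. -56. 114. -36. -82.] 0.0 11.6 foot [0.66 0.08 0.23] z [ 0.83 -0.27 -0.49]
12 [  -8.   -9.  -32.  221.    3. -142.] 0.0199 34.5 foot [0.66 0.02 0.23] z [ 0.88 -0.14 -0.45]
16 [   0.   -8.  -29.  284.   -2. -183.] 0.0838 18.4 foot [ 0.65 -0.03  0.22] z [ 0.89  0.01 -0.45]
20 [   7.   -9.  -49.  372.   11. -249.] 0.0 43.1 foot [ 0.65 -0.08  0.22] z [ 0.86  0.15 -0.5 ]
24 [ -33.   -2.  -54.  445.   39. -266.] 0.0 10.5 foot [ 0.65 -0.14  0.21] z [ 0.78  0.24 -0.58]
28 [ -48.    3.  -44.  473.   48. -255.] 0.0 5.6 foot [ 0.64 -0.19  0.2 ] z [ 0.68  0.27 -0.69]
```

{"name": "apply_moves", "arguments": {
  "plan": [
    [[0,-0.2,0.03,0.4,0,0,0],[0,-0.25,0.04,0.6,0,0,0],[0,-0.25,0.04,0.7,0,0,0],[0,-0.25,0.04,0.8,0,0,0],[0,-0.25,0.04,0.8,0,0,0],[0,-0.25,0.04,0.8,0,0,0]]
  ]
}}

```text
time_s: 10.13
tcp_pos: [0.5688, 0.2013, 0.2157]
ee_rot: [[-0.336, -0.711, 0.618], [-0.923, 0.118, -0.367], [0.188, -0.693, -0.696]]
wrist_force: [0.6, 1.5, -0.9]
gripper_width: 0.113
```

Run:
```python
from plan import *
from h import *
s=sense();print(s["tcp_pos"],s["wrist_force"],s["gripper_width"],s["joints"].round(1))
c=cap("side");save(c["pixels"],"s10.png",(100,110,400,410),2)
```

```text
[0.56878892 0.2013062  0.21574436] [ 0.5797952   1.50847044 -0.92987219] 0.11291901314760983 [  43.9   14.8  -44.4   74.4  -46.  -121.4]
```

View pics/s10.png

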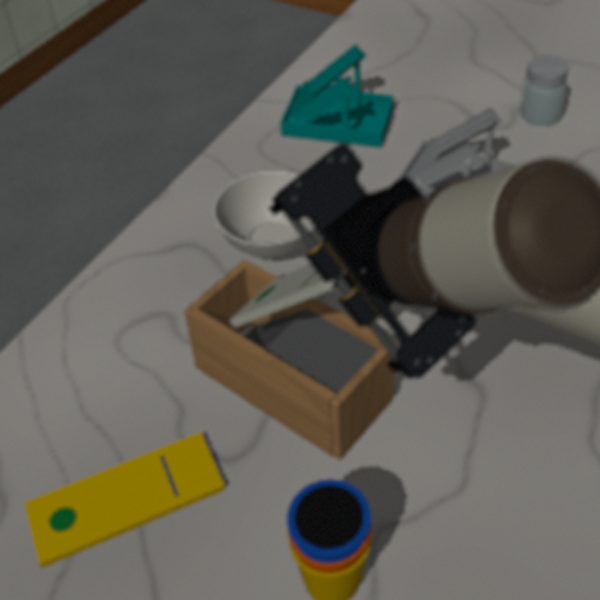

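{"name": "apply_moves", "arguments": {
  "plan": [
    [[0,-0.2,0.04,0.9,0,0,0],[0,-0.2,0.04,0.9,0,0,0],[0,-0.2,0.04,0.9,0,0,0],[0,-0.2,0.04,0.9,0,0,0],[0,-0.2,0,0.9,0,0,0],[0,-0.2,0,0.9,0,0,0],[0,0,-0.3,0.3,0.05,-0.004,-0.05],[0,0,-0.58,0,0.076,-0.006,-0.076],[0,0,-0.58,0,0.076,-0.006,-0.076],[0,0,-0.58,0,0.076,-0.006,-0.076]]
  ]
}}

```text
time_s: 11.02
tcp_pos: [0.5335, 0.1524, 0.361]
ee_rot: [[-0.59, -0.609, 0.53], [-0.805, 0.502, -0.318], [-0.072, -0.614, -0.786]]
wrist_force: [-0.7, -1.0, -2.1]
gripper_width: 0.114
```

Run:
```python
from plan import *
s=sense();print(s["tcp_pos"],s["wrist_force"],s["gripper_width"],s["joints"].round(1))
B,R=tool_for(*plate_grater(up=.17));seg(B,R)
```

```text
[0.53354818 0.15239756 0.36096972] [-0.68935025 -0.99495318 -2.08590361] 0.1139795392333065 [  47.9    1.8  -30.5   45.3  -58.6 -110.4]
n 17 shift/row [-0.01  -0.819 -0.106] turn/row [ 0.1066 -0.0077 -0.1092] tot [  -4.1 -348.2  -45.2] [ 103.8   -7.5 -106.4]
3 [  39.   -1.  -29.   35.  -54. -120.] e0.0000 v 3.7
6 [  29.   -3.  -26.   22.  -48. -126.] e0.0000 v 4.7
9 [  16.   -4.  -22.    5.  -45. -127.] e0.0000 v 6.0
12 [   1.   -2.  -17.  -15.  -45. -124.] e0.0000 v 6.7
15 [ -15.    1.  -12.  -33.  -48. -124.] e0.0000 v 5.9
17 [ -24.    3.  -10.  -44.  -50. -127.] e0.0000 v 5.0
```

{"name": "apply_moves", "arguments": {
  "plan": [
    [[0,0,-0.58,-0.05,0.076,-0.006,-0.077],[0,0,-0.58,-0.05,0.076,-0.006,-0.077],[0,0,-0.58,-0.05,0.076,-0.006,-0.077],[0,0,-0.58,-0.05,0.076,-0.006,-0.077],[0,0,-0.58,-0.05,0.076,-0.006,-0.077],[0,0,-0.58,-0.05,0.076,-0.006,-0.077],[0,0,-0.58,-0.05,0.076,-0.006,-0.077],[0,0,-0.58,-0.05,0.076,-0.006,-0.077],[0,0,-0.58,-0.05,0.076,-0.006,-0.077],[0,0,-0.58,-0.05,0.076,-0.006,-0.077],[0,0,-0.58,-0.05,0.076,-0.006,-0.077],[0,0,-0.58,-0.05,0.076,-0.006,-0.077]]
  ]
}}

```text
time_s: 12.02
tcp_pos: [0.5233, -0.0381, 0.3308]
ee_rot: [[-0.867, 0.261, 0.425], [0.316, 0.947, 0.062], [-0.386, 0.188, -0.903]]
wrist_force: [0.8, 0.5, -2.3]
gripper_width: 0.112
```

Run:
```python
from plan import *
s=sense();print(s["tcp_pos"],s["wrist_force"],s["gripper_width"],s["joints"].round(1))
B,R=tool_for(*plate_grater(up=.17));seg(B,R)
```

```text
[ 0.52329984 -0.03811775  0.33075145] [ 0.75664856  0.52971361 -2.2500621 ] 0.11196355342081864 [  15.3   -3.6  -22.3    4.2  -46.1 -125.2]
n 9 shift/row [ 0.027 -0.701 -0.067] turn/row [ 0.0939 -0.01   -0.0986] tot [   6.2 -157.6  -15. ] [ 48.4  -5.1 -50.9]
3 [   2.   -2.  -17.  -13.  -46. -124.] e0.0000 v 5.8
6 [ -12.    0.  -13.  -29.  -48. -123.] e0.0000 v 5.3
9 [ -24.    3.  -10.  -44.  -50. -127.] e0.0000 v 4.4
```

{"name": "apply_moves", "arguments": {
  "plan": [
    [[0,0.02,-0.57,-0.04,0.077,-0.008,-0.081],[0,0.02,-0.57,-0.04,0.077,-0.008,-0.081],[0,0.02,-0.57,-0.04,0.077,-0.008,-0.081],[0,0.02,-0.57,-0.04,0.077,-0.008,-0.081],[0,0.02,-0.57,-0.04,0.077,-0.008,-0.081],[0,0.02,-0.57,-0.04,0.077,-0.008,-0.081],[0,0.02,-0.57,-0.04,0.077,-0.008,-0.081],[0,0.02,-0.57,-0.04,0.077,-0.008,-0.081],[0,0.02,-0.57,-0.04,0.077,-0.008,-0.081],[0,0.02,-0.57,-0.04,0.077,-0.008,-0.081],[0,0.02,-0.57,-0.04,0.077,-0.008,-0.081],[0,0,0,0,0,0,0]]
  ]
}}

```text
time_s: 13.02
tcp_pos: [0.5135, -0.2082, 0.3008]
ee_rot: [[-0.154, 0.734, 0.662], [0.954, -0.064, 0.292], [0.257, 0.677, -0.69]]
wrist_force: [-0.7, -0.1, -2.4]
gripper_width: 0.117
```

Run:
```python
from plan import *
from h import *
s=sense();print(s["tcp_pos"],s["wrist_force"],s["gripper_width"],s["joints"].round(1))
B,R=tool_for(*plate_grater(up=.10,ups=.008));seg(B,R)
c=cap("side");save(c["pixels"],"s11.png",(150,30,430,310),2.1)
W=cloud(c);px=c["pixels"].astype(int)
c=cap("top");save(c["pixels"],"t11.png",(240,110,440,310),3)
c=cap("wrist");save(c["pixels"],"w11.png")
```

```text
[ 0.51353043 -0.20823267  0.30082566] [-0.7228083  -0.07013532 -2.35221126] 0.11669071069501277 [ -28.1    3.9  -10.7  -45.7  -52.7 -127.5]
n 3 shift/row [ 0.137  0.164 -0.659] turn/row [-0.0247 -0.0129  0.0147] tot [ 10.3  12.3 -49.4] [-4.3 -2.2  2.5]
3 [ -26.    6.  -15.  -50.  -46. -117.] e0.0000 v 3.6
```

View pics/s11.png

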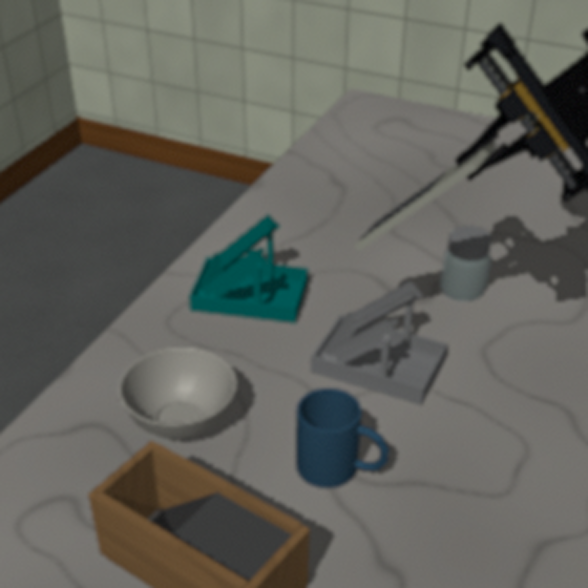

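View pics/t11.png

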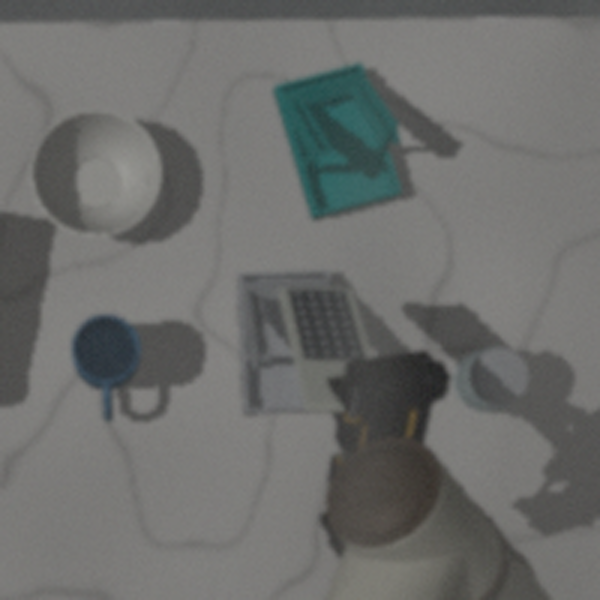

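View pics/w11.png

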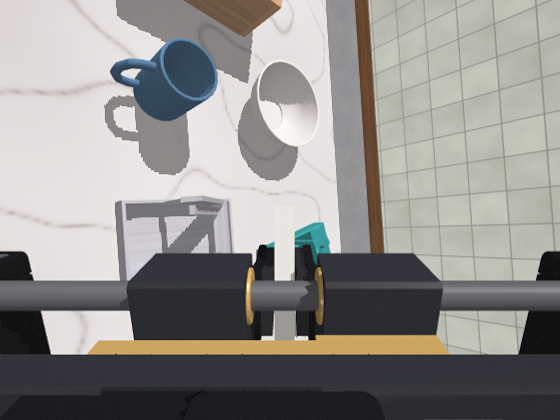

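{"name": "apply_moves", "arguments": {
  "plan": [
    [[0,0.12,0.15,-0.5,-0.025,-0.013,0.015],[0,0.12,0.15,-0.5,-0.025,-0.013,0.015],[0,0.12,0.15,-0.5,-0.025,-0.013,0.015],[0,0.1,0.1,-0.4,0,0,0],[0,0,0,0,0,0,0]]
  ]
}}

```text
time_s: 13.58
tcp_pos: [0.5264, -0.1864, 0.2554]
ee_rot: [[-0.228, 0.703, 0.673], [0.96, 0.047, 0.276], [0.163, 0.709, -0.686]]
wrist_force: [-0.5, -0.4, -2.1]
gripper_width: 0.114
```

```bash
cat > meas.py <<'E'
from plan import *
from h import *
def meas(tag):
    s=sense();t,G=grip();Rp=s["ee_rot"]@G.T;tab=s["tcp_pos"]-Rp@t
    for n in ("top","side"):
        c=cap(n);W=cloud(c);q=(W-tab)@Rp  # in predicted plate frame (tab origin)
        m=(q[...,0]>.05)&(q[...,0]<.20)&(abs(q[...,1])<.06)&(abs(q[...,2])<.02)
        Q=q[m]*1000
        if len(Q)<20: print(n,"few",len(Q));continue
        A=np.c_[Q[:,:2],np.ones(len(Q))];sol=np.linalg.lstsq(A,Q[:,2],rcond=None)[0]
        row=[(x,Q[abs(Q[:,0]-x)<8][:,1].min().round(1),Q[abs(Q[:,0]-x)<8][:,1].max().round(1)) for x in (60,80,100,120,140,160,170) if (abs(Q[:,0]-x)<8).any()]
        print(n,len(Q),"xmax",Q[:,0].max().round(1),"plane z slopes deg",np.degrees(sol[:2]).round(2),"z0",sol[2].round(1),"y ranges",row)
        save(c["pixels"],f"{n}_{tag}.png",(240,110,440,310) if n=="top" else (150,30,430,310),3 if n=="top" else 2.1)
E
python3 - <<'E'
from meas import *
meas("a")
s=sense();print(s["tcp_pos"],s["wrist_force"],s["gripper_width"],s["joints"].round(1))
B,R=tool_for(*plate_grater(up=.10,ups=.008));seg(B,R)
E
```

```text
top 668 xmax 181.1 plane z slopes deg [-0.05 -0.62] z0 -2.9 y ranges [(60, np.float64(-31.0), np.float64(38.8)), (80, np.float64(-30.2), np.float64(38.6)), (100, np.float64(-30.4), np.float64(39.3)), (120, np.float64(-30.3), np.float64(39.1)), (140, np.float64(-29.3), np.float64(39.4)), (160, np.float64(-30.0), np.float64(38.9)), (170, np.float64(-28.6), np.float64(38.9))]
side 512 xmax 180.9 plane z slopes deg [ 0.05 -3.87] z0 -2.2 y ranges [(60, np.float64(-36.0), np.float64(38.1)), (80, np.float64(-34.9), np.float64(36.5)), (100, np.float64(-36.9), np.float64(37.9)), (120, np.float64(-35.3), np.float64(39.6)), (140, np.float64(-35.4), np.float64(38.4)), (160, np.float64(-34.5), np.float64(35.1)), (170, np.float64(-34.5), np.float64(37.6))]
[ 0.52701257 -0.18767374  0.25752124] [ 0.52410242  0.35031749 -2.65795234] 0.10759983275905236 [ -25.2    5.7  -14.8  -48.9  -45.3 -117.2]
n 1 shift/row [-0.129 -0.329 -0.244] turn/row [ 0.0172  0.0082 -0.0226] tot [-3.2 -8.2 -6.1] [ 1.   0.5 -1.3]
1 [ -26.    6.  -15.  -50.  -46. -117.] e0.0000 v 1.3
```

View pics/side_a.png

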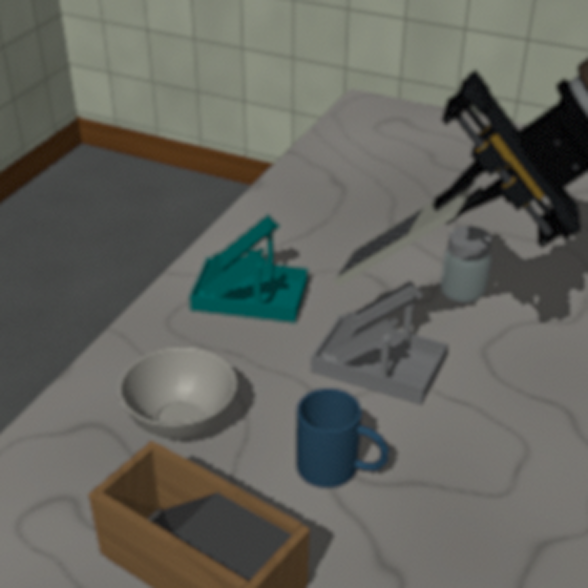

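View pics/top_a.png

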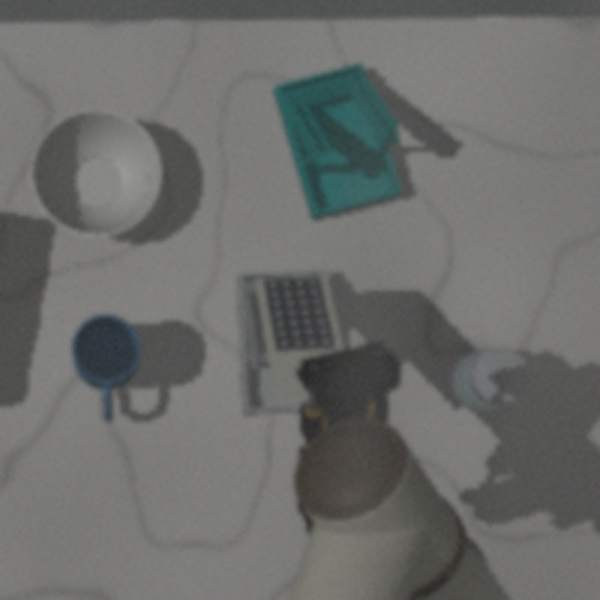

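Run:
```python
from meas import *
g=json.load(open('grip.json'));g['t']=(np.array(g['t'])-[0,.0032,.002]).tolist();json.dump(g,open('grip.json','w'))
B,R=tool_for(*plate_grater(up=.04,ups=.006));seg(B,R)
```

```text
n 3 shift/row [-0.006 -0.066 -0.881] turn/row [ 0.0057  0.0027 -0.0075] tot [ -0.5  -5.  -66.1] [ 1.   0.5 -1.3]
3 [ -28.   11.  -18.  -56.  -42. -107.] e0.0000 v 3.5
```

{"name": "apply_moves", "arguments": {
  "plan": [
    [[0,0,-0.07,-0.5,0.006,0.003,-0.008],[0,0,-0.07,-0.5,0.006,0.003,-0.008],[0,0,-0.06,-0.5,0.005,0.003,-0.007],[0,0,0,-0.5,0,0,0],[0,0,0,-0.5,0,0,0],[0,0,0,-0.15,0,0,0],[0,0,0,0,0,0,0]]
  ]
}}

```text
time_s: 14.27
tcp_pos: [0.5294, -0.1955, 0.1919]
ee_rot: [[-0.202, 0.703, 0.682], [0.964, 0.021, 0.264], [0.171, 0.711, -0.682]]
wrist_force: [0.1, 0.0, -1.9]
gripper_width: 0.114
```

Run:
```python
from meas import *
meas("b")
s=sense();print(s["tcp_pos"],s["wrist_force"],s["gripper_width"])
B,R=tool_for(*plate_grater(up=.04,ups=.006));seg(B,R,show=False)
B,R=tool_for(*plate_grater(up=.015,ups=.004));seg(B,R)
```

```text
top 624 xmax 182.3 plane z slopes deg [ 0.38 -0.06] z0 -5.5 y ranges [(60, np.float64(-32.4), np.float64(35.6)), (80, np.float64(-34.0), np.float64(35.7)), (100, np.float64(-33.7), np.float64(34.1)), (120, np.float64(-32.6), np.float64(34.3)), (140, np.float64(-33.4), np.float64(36.6)), (160, np.float64(-33.9), np.float64(36.8)), (170, np.float64(-33.9), np.float64(36.8))]
side 476 xmax 180.8 plane z slopes deg [ 0.18 -3.77] z0 -4.0 y ranges [(60, np.float64(-39.2), np.float64(33.6)), (80, np.float64(-37.6), np.float64(34.5)), (100, np.float64(-39.6), np.float64(32.1)), (120, np.float64(-38.9), np.float64(33.3)), (140, np.float64(-38.4), np.float64(32.1)), (160, np.float64(-39.4), np.float64(33.9)), (170, np.float64(-39.4), np.float64(32.4))]
[ 0.52971888 -0.19539069  0.19303637] [-0.71552524 -0.74346478 -1.86734349] 0.11398463063718693
n 1 shift/row [-0.127  0.11  -0.064] turn/row [0.0067 0.0083 0.0027] tot [-3.2  2.8 -1.6] [0.4 0.5 0.2]
n 2 shift/row [-0.035  0.056 -0.56 ] turn/row [0.0033 0.0042 0.0013] tot [ -1.8   2.8 -28. ] [0.4 0.5 0.2]
2 [ -29.   14.  -18.  -59.  -41. -103.] e0.0000 v 2.3
```

View pics/side_b.png

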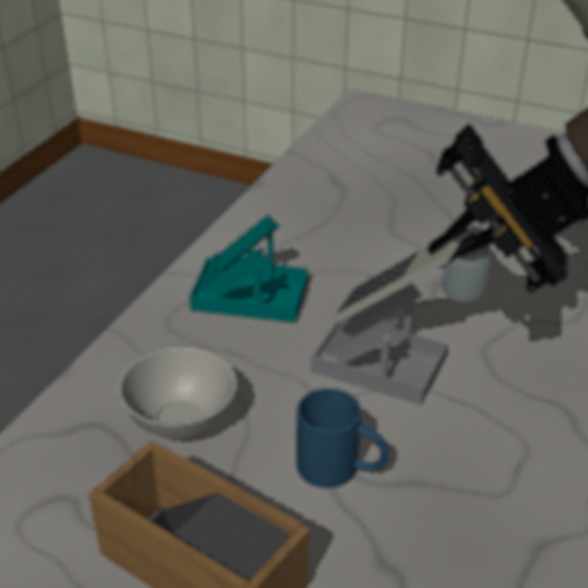

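View pics/top_b.png

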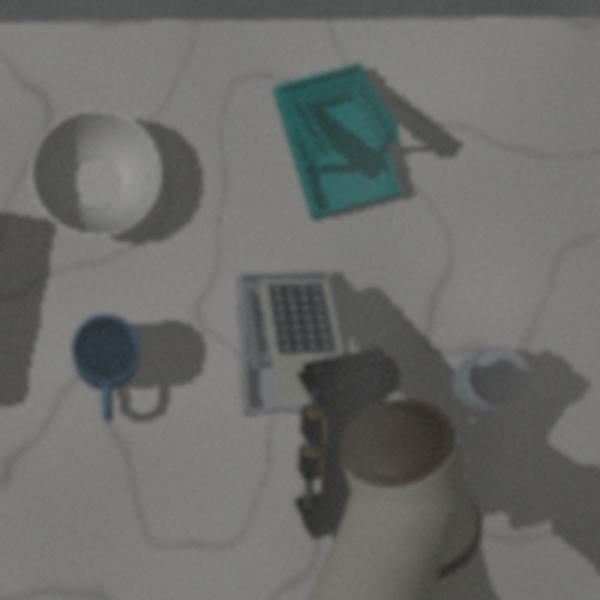

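{"name": "apply_moves", "arguments": {
  "plan": [
    [[0,-0.1,0.12,-0.05,0.006,0.008,0.002],[0,0,0,-0.35,0,0,0],[0,0,0,-0.35,0,0,0],[0,0,0,-0.35,0,0,0],[0,0,0,0,0,0,0]]
  ]
}}

```text
time_s: 14.78
tcp_pos: [0.5289, -0.1928, 0.1705]
ee_rot: [[-0.207, 0.702, 0.682], [0.963, 0.024, 0.267], [0.171, 0.712, -0.681]]
wrist_force: [-0.1, 0.0, -1.6]
gripper_width: 0.111
```

Run:
```python
from meas import *
meas("c")
s=sense();print(s["tcp_pos"],s["wrist_force"],s["gripper_width"])
B,R=tool_for(*plate_grater(up=.015,ups=.004));seg(B,R,show=False)
B,R=tool_for(*plate_grater(up=.0,ups=.003));seg(B,R)
```

```text
top 744 xmax 199.6 plane z slopes deg [ 3.43 -1.65] z0 -8.9 y ranges [(60, np.float64(-33.7), np.float64(35.2)), (80, np.float64(-33.9), np.float64(35.1)), (100, np.float64(-44.2), np.float64(47.1)), (120, np.float64(-45.1), np.float64(46.9)), (140, np.float64(-45.5), np.float64(46.5)), (160, np.float64(-44.8), np.float64(47.1)), (170, np.float64(-43.7), np.float64(47.1))]
side 628 xmax 199.8 plane z slopes deg [  3.64 -11.5 ] z0 -10.8 y ranges [(60, np.float64(-40.1), np.float64(35.3)), (80, np.float64(-36.9), np.float64(33.1)), (100, np.float64(-50.4), np.float64(33.9)), (120, np.float64(-49.8), np.float64(34.9)), (140, np.float64(-50.1), np.float64(33.5)), (160, np.float64(-51.0), np.float64(34.2)), (170, np.float64(-49.9), np.float64(33.1))]
[ 0.52966854 -0.19330973  0.17214271] [-0.63874506  0.5602446  -2.44828203] 0.11317393537363224
n 1 shift/row [-0.069  0.029 -0.285] turn/row [ 0.0073  0.0106 -0.001 ] tot [-1.7  0.7 -7.1] [ 0.4  0.6 -0.1]
n 1 shift/row [-0.04   0.029 -0.913] turn/row [ 0.0073  0.0106 -0.001 ] tot [ -1.    0.7 -22.8] [ 0.4  0.6 -0.1]
1 [ -29.   15.  -19.  -61.  -40. -100.] e0.0000 v 3.2
```

View pics/side_c.png

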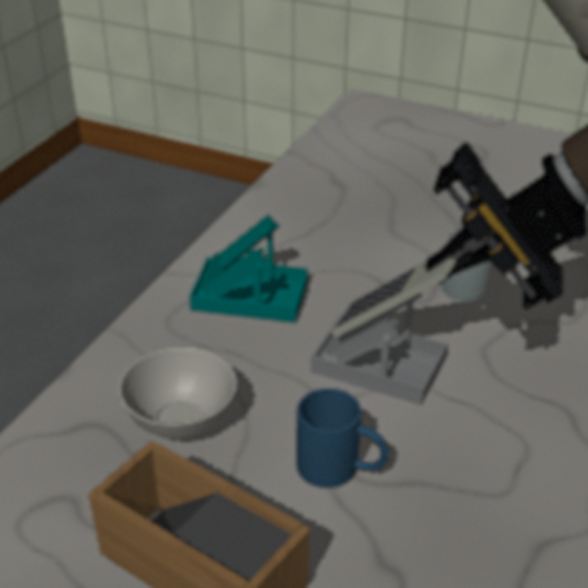

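View pics/top_c.png

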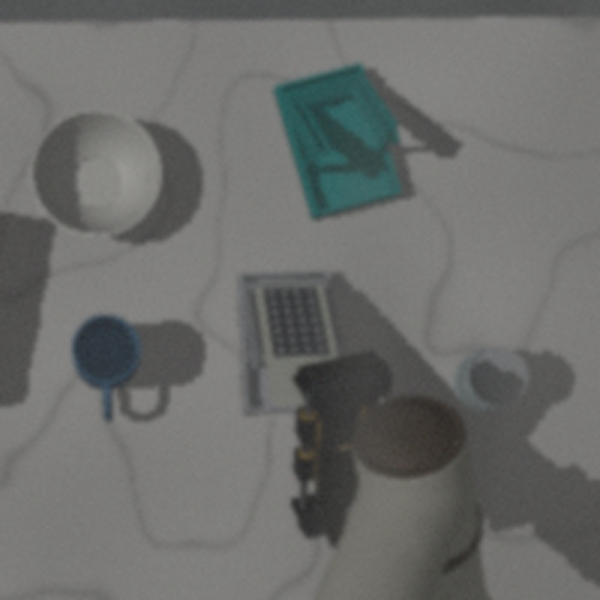

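{"name": "apply_moves", "arguments": {
  "plan": [
    [[0,-0.05,0.02,-0.25,0.007,0.01,0],[0,0,0,-0.25,0,0,0],[0,0,0,-0.15,0,0,0],[0,0,0,0,0,0,0]]
  ]
}}

```text
time_s: 15.22
tcp_pos: [0.5294, -0.193, 0.1577]
ee_rot: [[-0.207, 0.705, 0.678], [0.963, 0.023, 0.27], [0.175, 0.709, -0.683]]
wrist_force: [-0.2, 0.1, -2.5]
gripper_width: 0.115
```

Run:
```python
from meas import *
meas("d")
s=sense();print(s["tcp_pos"],s["wrist_force"],s["gripper_width"])
B,R=tool_for(*plate_grater(up=.0,ups=.0));seg(B,R)
```

```text
top 835 xmax 199.8 plane z slopes deg [ 2.41 -1.28] z0 -7.3 y ranges [(60, np.float64(-34.3), np.float64(34.5)), (80, np.float64(-44.8), np.float64(46.9)), (100, np.float64(-43.3), np.float64(45.6)), (120, np.float64(-44.5), np.float64(46.7)), (140, np.float64(-45.1), np.float64(45.4)), (160, np.float64(-43.3), np.float64(47.5)), (170, np.float64(-44.7), np.float64(46.6))]
side 772 xmax 198.5 plane z slopes deg [  1.49 -10.99] z0 -5.8 y ranges [(60, np.float64(-36.9), np.float64(30.8)), (80, np.float64(-51.6), np.float64(33.0)), (100, np.float64(-51.4), np.float64(31.2)), (120, np.float64(-49.8), np.float64(34.0)), (140, np.float64(-50.1), np.float64(34.2)), (160, np.float64(-51.5), np.float64(32.7)), (170, np.float64(-51.5), np.float64(36.7))]
[ 0.52960747 -0.19317642  0.15823491] [ 0.38392686 -0.59590638 -1.61219075] 0.11102689234597622
n 1 shift/row [ 0.047  0.026 -0.442] turn/row [ 0.0033  0.0049 -0.002 ] tot [  1.2   0.7 -11. ] [ 0.2  0.3 -0.1]
1 [-29.  16. -19. -61. -40. -99.] e0.0000 v 1.4
```

View pics/side_d.png

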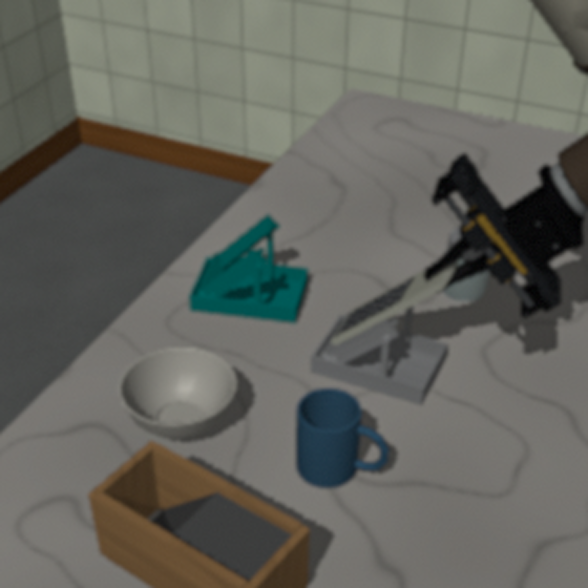

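11 mm left vertically; going down gently while watching the force.

{"name": "apply_moves", "arguments": {
  "plan": [
    [[0,0,0,-0.18,0.003,0.005,0],[0,0,0,-0.12,0,0,0],[0,0,0,-0.1,0,0,0],[0,0,0,0,0,0,0]]
  ]
}}

```text
time_s: 15.65
tcp_pos: [0.5305, -0.1935, 0.1483]
ee_rot: [[-0.206, 0.707, 0.677], [0.962, 0.021, 0.271], [0.177, 0.707, -0.684]]
wrist_force: [0.3, 0.1, -1.6]
gripper_width: 0.112
```

Run:
```python
from meas import *
s=sense();print(s["tcp_pos"],s["wrist_force"],s["moment"],s["gripper_width"])
B,R=tool_for(*plate_grater(up=.0,ups=.0));seg(B,R)
```

```text
[ 0.53048557 -0.19349087  0.14831675] [ 0.25491747  0.13213515 -1.61274946] [-0.85783589  1.8218027   0.02789771] 0.11164138061798615
n 1 shift/row [ 0.012  0.039 -0.045] turn/row [ 0.0008  0.0015 -0.0017] tot [ 0.3  1.  -1.1] [ 0.   0.1 -0.1]
1 [-29.  16. -19. -61. -40. -99.] e0.0000 v 0.2
```

{"name": "apply_moves", "arguments": {
  "plan": [
    [[0,0,0.02,-0.09,0,0,0],[0,0,0,0,0,0,0]]
  ]
}}

```text
time_s: 15.82
tcp_pos: [0.5317, -0.1934, 0.147]
ee_rot: [[-0.206, 0.705, 0.679], [0.963, 0.021, 0.27], [0.176, 0.709, -0.683]]
wrist_force: [-0.3, -0.0, -2.2]
gripper_width: 0.116
```

{"name": "apply_moves", "arguments": {
  "plan": [
    [[0,0,0,-0.09,0,0,0],[0,0,0,0,0,0,0]]
  ]
}}

```text
time_s: 15.98
tcp_pos: [0.5321, -0.1938, 0.1465]
ee_rot: [[-0.208, 0.703, 0.68], [0.962, 0.023, 0.271], [0.175, 0.711, -0.681]]
wrist_force: [-0.4, 0.5, -2.4]
gripper_width: 0.114
```

Run:
```python
from meas import *
meas("e")
s=sense();print(s["tcp_pos"],s["wrist_force"],s["moment"],s["gripper_width"])
B,R=tool_for(*plate_grater(up=.0,ups=.0));seg(B,R)
```

```text
top 870 xmax 199.8 plane z slopes deg [ 0.15 -1.39] z0 -4.0 y ranges [(60, np.float64(-34.7), np.float64(35.1)), (80, np.float64(-45.2), np.float64(47.0)), (100, np.float64(-45.8), np.float64(45.8)), (120, np.float64(-45.7), np.float64(46.3)), (140, np.float64(-45.5), np.float64(46.5)), (160, np.float64(-45.9), np.float64(46.7)), (170, np.float64(-47.1), np.float64(47.2))]
side 880 xmax 199.9 plane z slopes deg [ 0.25 -8.4 ] z0 -2.7 y ranges [(60, np.float64(-38.6), np.float64(31.5)), (80, np.float64(-51.7), np.float64(41.3)), (100, np.float64(-51.5), np.float64(44.8)), (120, np.float64(-50.7), np.float64(43.8)), (140, np.float64(-50.6), np.float64(46.9)), (160, np.float64(-51.2), np.float64(43.9)), (170, np.float64(-51.5), np.float64(42.6))]
[ 0.53206227 -0.19373007  0.14619219] [-1.06586443  0.08384236  1.03275366] [-0.60732028  1.4743908   0.02334349] 0.11778582621695788
n 1 shift/row [-0.051  0.048  0.04 ] turn/row [ 0.0024  0.0065 -0.0018] tot [-1.3  1.2  1. ] [ 0.1  0.4 -0.1]
1 [-29.  16. -19. -61. -40. -99.] e0.0000 v 1.0
```

View pics/side_e.png

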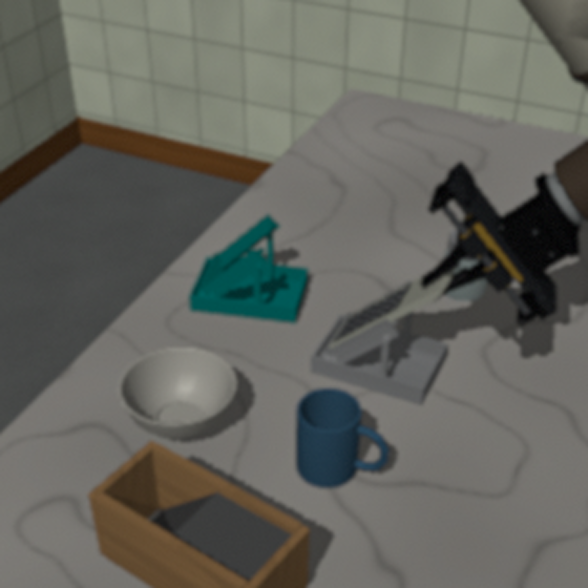

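View pics/top_e.png

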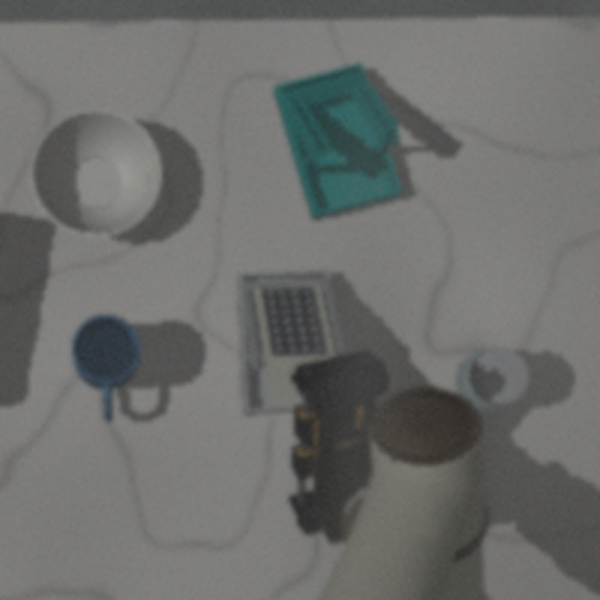

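{"name": "apply_moves", "arguments": {
  "plan": [
    [[0,0,0,-0.1,0,0.005,0],[0,0,0,0,0,0,0]]
  ]
}}

```text
time_s: 16.25
tcp_pos: [0.5321, -0.194, 0.1469]
ee_rot: [[-0.21, 0.704, 0.679], [0.962, 0.025, 0.271], [0.174, 0.71, -0.682]]
wrist_force: [0.1, -0.1, -2.5]
gripper_width: 0.112
```

{"name": "apply_moves", "arguments": {
  "plan": [
    [[0,0,0,-0.1,0,0,0],[0,0,0,0,0,0,0]]
  ]
}}

```text
time_s: 16.42
tcp_pos: [0.5321, -0.1942, 0.1465]
ee_rot: [[-0.212, 0.702, 0.68], [0.962, 0.027, 0.272], [0.172, 0.712, -0.681]]
wrist_force: [0.5, 0.0, -2.0]
gripper_width: 0.11
```

Run:
```python
from meas import *
s=sense();print(s["tcp_pos"],s["wrist_force"],s["moment"],s["gripper_width"])
B,R=tool_for(*plate_grater(up=.0,ups=.0));seg(B,R,show=False)
```

```text
[ 0.53210447 -0.19418111  0.14651485] [ 0.53996555  0.0347654  -1.96095561] [-0.89503677  1.94001292 -0.02961026] 0.10969752554372436
n 1 shift/row [-0.053  0.067  0.027] turn/row [ 0.0049  0.0086 -0.0065] tot [-1.3  1.7  0.7] [ 0.3  0.5 -0.4]
```

{"name": "apply_moves", "arguments": {
  "plan": [
    [[0,0,0.04,-0.2,0.004,0.006,0],[0,0,0,0,0,0,0]]
  ]
}}

```text
time_s: 16.58
tcp_pos: [0.533, -0.1946, 0.1462]
ee_rot: [[-0.214, 0.701, 0.681], [0.962, 0.029, 0.273], [0.172, 0.713, -0.68]]
wrist_force: [0.6, -0.4, -2.4]
gripper_width: 0.112
```

Run:
```python
from meas import *
s=sense();print(s["tcp_pos"],s["wrist_force"],s["moment"],s["gripper_width"])
B,R=tool_for(*plate_grater(up=.0,ups=.0));seg(B,R,show=False)
```

```text
[ 0.53303862 -0.1946472   0.14623644] [ 0.56100474 -0.4222245  -2.40326649] [-0.85269532  2.02088132 -0.00416907] 0.1118873047201317
n 1 shift/row [-0.09   0.085  0.038] turn/row [ 0.0046  0.0099 -0.0085] tot [-2.3  2.1  1. ] [ 0.3  0.6 -0.5]
```

{"name": "apply_moves", "arguments": {
  "plan": [
    [[12,0,0,0,0,0,0],[16,0,0,0,0,0,0],[20,0,0,0,0,0,0],[25,0,0,0,0,0,0],[25,0,0,0,0,0,0]]
  ]
}}

```text
time_s: 17.0
tcp_pos: [0.533, -0.1941, 0.1442]
ee_rot: [[-0.213, 0.702, 0.679], [0.961, 0.027, 0.274], [0.174, 0.711, -0.681]]
wrist_force: [0.4, -0.5, -0.5]
gripper_width: 0.23
```

Run:
```python
from meas import *
meas("f")
s=sense();print(s["tcp_pos"],s["wrist_force"],s["gripper_width"])
c=cap("wrist");save(c["pixels"],"w_f.png")
```

```text
top 875 xmax 199.8 plane z slopes deg [ 0.07 -1.88] z0 -4.4 y ranges [(60, np.float64(-42.9), np.float64(41.6)), (80, np.float64(-45.2), np.float64(47.0)), (100, np.float64(-46.0), np.float64(45.8)), (120, np.float64(-45.6), np.float64(46.4)), (140, np.float64(-45.4), np.float64(46.1)), (160, np.float64(-47.9), np.float64(46.8)), (170, np.float64(-47.9), np.float64(47.6))]
side 910 xmax 200.0 plane z slopes deg [ 0.12 -8.3 ] z0 -3.0 y ranges [(60, np.float64(-37.1), np.float64(33.3)), (80, np.float64(-51.3), np.float64(42.4)), (100, np.float64(-51.0), np.float64(45.7)), (120, np.float64(-50.7), np.float64(43.7)), (140, np.float64(-52.2), np.float64(38.9)), (160, np.float64(-53.4), np.float64(42.7)), (170, np.float64(-53.4), np.float64(43.9))]
[ 0.53298438 -0.19417217  0.14427303] [ 0.37392178 -0.50500975  0.24951483] 0.24714176564809343
```

View pics/side_f.png

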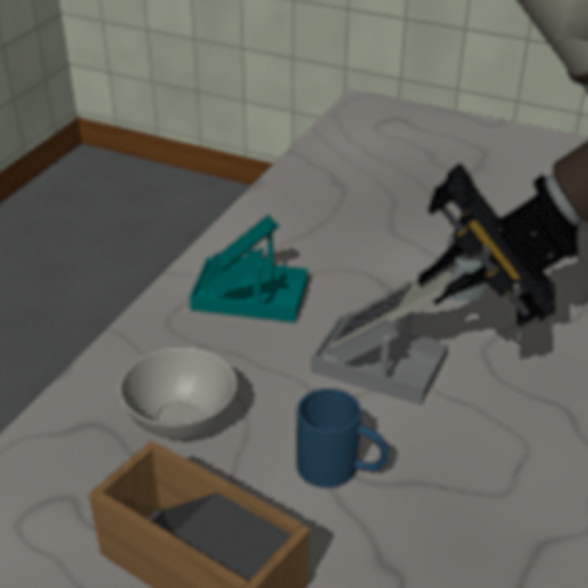

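View pics/w_f.png

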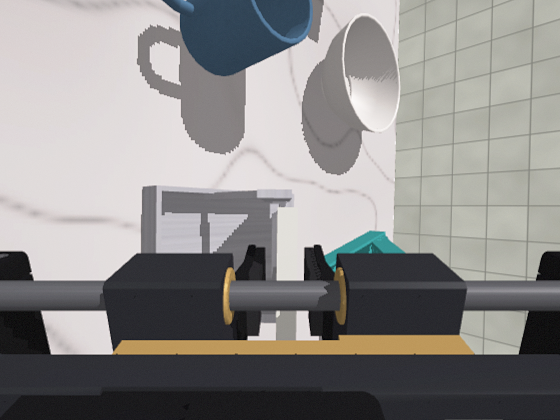

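{"name": "apply_moves", "arguments": {
  "plan": [
    [[25,-0.34,-0.14,0.34,0,0,0],[25,-0.5,-0.2,0.5,0,0,0],[25,-0.5,-0.2,0.5,0,0,0],[25,-0.68,-0.27,0.68,0,0,0],[25,-0.68,-0.27,0.68,0,0,0],[25,-0.5,-0.27,0.8,0,0,0],[25,-0.3,-0.27,0.8,0,0,0],[25,0,-0.3,0.8,0,0,0],[25,0,-0.3,0.6,0,0,0],[25,0,0,0,0,0,0]]
  ]
}}

```text
time_s: 17.98
tcp_pos: [0.4338, -0.252, 0.2964]
ee_rot: [[-0.212, 0.706, 0.676], [0.962, 0.03, 0.27], [0.17, 0.707, -0.686]]
wrist_force: [-0.3, 0.3, 0.6]
gripper_width: 0.25
```

Run:
```python
from meas import *
s=sense();print(s["tcp_pos"],s["wrist_force"],s["gripper_width"])
tab,Rp=plate_grater()
for n in ("top","side"):
    c=cap(n);W=cloud(c);q=(W-tab)@Rp*1000
    m=(q[...,0]>10)&(q[...,0]<70)&(abs(q[...,1])<45)&(abs(q[...,2]+5)<8);Q=q[m]
    sol=np.linalg.lstsq(np.c_[Q[:,:2],np.ones(len(Q))],Q[:,2],rcond=None)[0]
    print(n,len(Q),"slopes",np.degrees(sol[:2]).round(2),sol[2].round(1))
    m=(abs(q[...,1])<30)&(abs(q[...,2]+5)<9)&(q[...,0]>-20)&(q[...,0]<215);print(" x range",np.percentile(q[m][:,0],[1,99]).round(1))
    for x in (15,30,45,60): 
        a=Q[abs(Q[:,0]-x)<7][:,1]; print(x,a.min().round(1),a.max().round(1))
    save(c["pixels"],n+"_g.png",(200,90,440,310) if n=="top" else (150,30,430,310),2.6 if n=="top" else 2.1)
    a=pickle0=None
    import pickle
    W0=cloud(pickle.load(open(n+"0.pkl","rb")))
    for nm,cx,cy,r,z0 in(("bowl",.768,.007,.09,.035),("mug",.57,.0,.07,.04),("cups",.488,.37,.06,.04),("salt",.544,-.4,.055,.04)):
        o=[]
        for X in (W0,W):
            k=(X[...,2]>z0)&(X[...,2]<.125)&(np.hypot(X[...,0]-cx,X[...,1]-cy)<r);P=X[k];o.append((len(P),P.min(0).round(3).tolist(),P.max(0).round(3).tolist()) if len(P) else None)
        print(nm,o)
```

```text
[ 0.43381729 -0.2519529   0.29638829] [-0.31140011  0.33144625  0.63245406] 0.25040352129518434
top 313 slopes [-0.37 -0.46] -4.9
 x range [ -1.8 207.4]
15 -32.2 37.7
30 -31.2 37.8
45 -31.6 37.6
60 -30.6 36.2
bowl [(501, [0.7, -0.062, 0.035], [0.835, 0.075, 0.069]), (494, [0.7, -0.062, 0.035], [0.834, 0.075, 0.069])]
mug [(193, [0.506, -0.036, 0.04], [0.612, 0.032, 0.098]), (194, [0.506, -0.036, 0.041], [0.612, 0.032, 0.102])]
cups [(496, [0.455, 0.332, 0.04], [0.525, 0.403, 0.123]), (490, [0.455, 0.332, 0.041], [0.525, 0.402, 0.119])]
salt [(391, [0.513, -0.435, 0.041], [0.576, -0.372, 0.101]), (389, [0.513, -0.436, 0.04], [0.576, -0.372, 0.098])]
side 235 slopes [ 0.09 -2.15] -3.8
 x range [ -0.5 202.2]
15 -37.3 35.0
30 -37.6 36.5
45 -38.5 32.9
60 -36.5 34.6
bowl [(903, [0.696, -0.06, 0.035], [0.836, 0.079, 0.063]), (888, [0.696, -0.062, 0.035], [0.835, 0.08, 0.063])]
mug [(1023, [0.504, -0.037, 0.04], [0.611, 0.039, 0.092]), (1018, [0.504, -0.036, 0.04], [0.611, 0.039, 0.092])]
cups [(1876, [0.453, 0.335, 0.04], [0.523, 0.406, 0.111]), (1874, [0.453, 0.334, 0.04], [0.524, 0.406, 0.112])]
salt [(478, [0.512, -0.434, 0.04], [0.577, -0.368, 0.091]), (447, [0.511, -0.434, 0.04], [0.577, -0.367, 0.092])]
```

View pics/side_g.png

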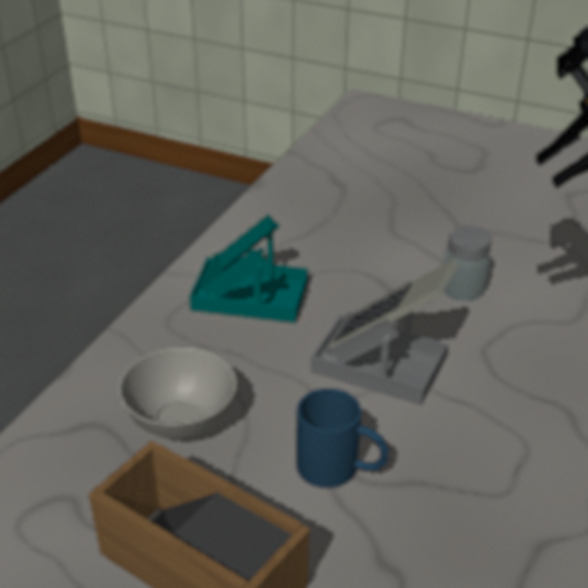

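View pics/top_g.png

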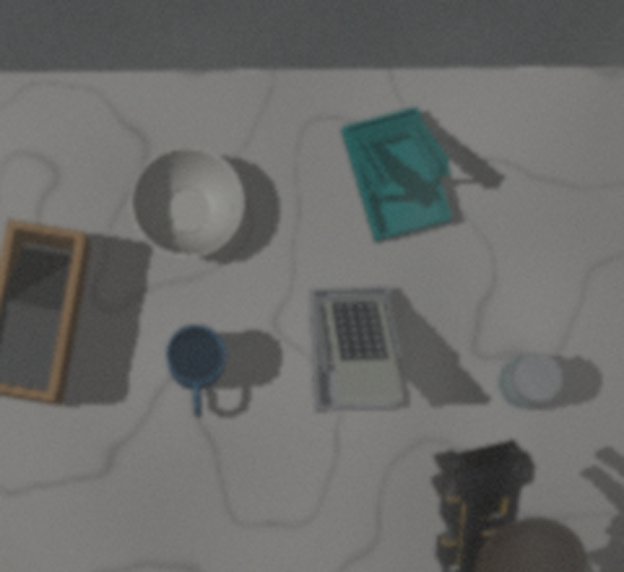

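```bash
python3 -c "
from station import *
print(finish_job())"
```

```text
the job is handed in; nothing more can be done
None
```

I carried out the whole job and handed it in at about 18 s. The plate lies in the steel grater's cradle with its grating up and its dotted end at the lip.

I pressed the dotted end down and the plate tipped and stood in the well, with its tab within about 2 mm of where it should be. I took the raised tab across its thickness, lifted the plate out, rolled it 172° and lowered it into the cradle. I then let go and backed away.

The last checks came from the top and side cameras, taken after release with the gripper clear:
- **Seating:** the plate's upper face is within about 1 mm of its seated plane and tilted by less than 0.5° along its length. Its tab end is within about 2 mm of the seated position. I did not see the contact at the lip directly; I inferred it from the tab position.
- **Side to side:** the plate lies between the cheeks. The two cameras disagree on its centring, +3 mm from the top and -1 mm from the side. The free play is 5 mm each side.
- **Bystanders:** the cups, salt pot, mug and bowl measure the same as at the start, within about 2 mm in plan.

The wrist force gave no clear sign of contact during the final lowering. I took contact from the arm stopping at the expected height.

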